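# Prop up the nose of a heavy hobby press with a pry bar

### The arm

A 6-joint arm with a two-finger parallel gripper is mounted at the origin on the work surface. World frame = base frame: x ahead of the robot, y to its left, z up, the work surface at z = 0. Lengths are in m, angles in rad, forces in N, time in s.
With the tool pointing down it reaches from about 0.2 to 0.875 m from the base axis. Payload 3.4 kg.
Tool frame: the origin (TCP) lies midway between the tips of the shut fingers; the grasp point (between the pads) lies 19 mm behind it; z points along the fingers, x is the direction in which the jaws open and shut, and the axes are right-handed (so a half turn about z gives the same grasp; the last joint's range is limited). The gripper opens to 94 mm and grips with 3 to 60 N. Pads are 16 mm wide; open, the fingers measure 119 mm over their backs; the gripper's body (75 mm by 177 mm) begins 78 mm behind the grasp point.
Start: joints at [1.155, 0.276, 1.505, -0, 1.361, -0.121], TCP at [0.167, 0.55, 0.166] pointing down, gripper open.
Joint ranges: [-2.89, 2.89], [-0.75, 2.08], [0.22, 2.7], [-1.18, 4.32], [0.11, 2.71], [-2.7, 2.7]. Speed limits (rad/s): [2.57, 2.57, 3.14, 3.14, 3.14, 3.14].

### API

Orientations are given as a unit quaternion [x, y, z, w].
In Python, from cell import arm gives the robot as it stands. The module is installed in compiled form; this text tells all that it offers.
- The arm moves only by the tool carry_out, never from a script. Its argument "rows" is a list of rows, each a list of 7 numbers: the finger opening in m, from 0 to 0.094, then the shift along the tool's x, y, z in m, then the turn, a rotation vector about the tool's x, y, z in rad. A call has 1 to 10 rows; each row is the pose to reach, as a shift and turn from the pose commanded when the call began, along the tool's axes at that moment; what a row does not reach only later rows make up. A row lasts 1/12 s, in which the tool goes at most 41.7 mm and 7.16 degrees, less where a joint would pass 70% of its speed; a pose out of reach is approached as far as the arm can. A call with a gripper value outside its range is refused whole. The fingers move at their own pace and stop on an object; "force" is the grip in N (left out, the last holds). Time passes only in rows, so rows that repeat a pose let the fingers close. It gives the time, the measured TCP pose, the force and the opening at its end, in the units of the state.
- arm.get_state(): the state, without advancing time (a new reading comes with each control period).
- arm.get_image(name): name is "side" or "top" or "wrist"; returns a dict with "pixels" (400x640x3 uint8, blue, green, red), "depth" (400x640 float32, m along the optical axis (not along the pixel's ray), 0 where there is no reading), "fovy" (degrees; the focal length in pixels is half the picture's height over the tangent of half this angle, whatever the lens; pixels are square), "cx", "cy" (the principal point, pixels), "distortion" ([k1, k2, p1, p2, k3] as OpenCV has them; the pictures are not rectified), "R" (3x3) and "t" (3): a world point X has camera coordinates R X + t. Camera axes: x right, y down, z forward; pixel columns grow to the right and rows downward; lengths in m; the calibration is good to about 2 mm. A picture is of the moment at which its call begins.
- arm.hand_in(): hands the job in, once; it reports no verdict.
The state is a dict: "time": time; "qpos": joint angles; "qd": joint speeds; "joint_torque": joint torques, N m; "eef_pos": TCP position; "ee_rot": TCP orientation; "contact_force": force on the tool from outside, world axes, zero at the start; "wrist_torque": the same for the moment, N m; "opening": finger opening in m.
Only numpy, scipy, OpenCV 4.12 (cv2) and the standard library are available. Lean on these libraries where they do the work, as an engineer would, in place of code of your own. Each camera call takes 0.05 s, during which the arm holds its last target. There are 200 camera calls.

### The job

The worn front pad of the heavy sticker press has to be changed, so prop its nose up. With the flat bar lying only lightly over the wooden block, push its tip in under the nose until you feel it come up against the rib underneath, firmly but without ramming it; then lever the nose up just far enough for the spring bolt beside it to slide fully underneath. Let the nose down gently onto the bolt, draw the bar out and lay it flat on the table clear of the press; touch the press only with the bar, do not shift it on the table, and leave the mug, the glass and the tin alone.

Things in the scene. Friction and masses are not known exactly. Their poses are not given: they have to be found in the camera images.
- press: Heavy steel press (5.5 to 8.5 kg) standing loose on three rubber feet 20 high. Origin: on the table under its middle; z up. A tongue-like nose, 56 wide and 14 thick, points along its own -x, from x = -30 to its front edge at -120; behind it a plate 170 wide reaches to x = +120, underside 20 up. Column and head on the plate 200 high, hand lever 250
- nose (a point): Middle of the lower front edge of the press's nose, 20 above the table before lifting; axes as the press. Under the nose a cross rib hangs down from the underside to 4 above the table, unseen; its front face lies 16 to 25 behind this edge, differently each time, and is to be found by feel; the front foot (radius 11) stands 75 behind this edge
- heel (a point): Point at table level at the back of the press's rear feet, x = +112 in the press's frame. The press rocks about it as the nose rises, and it should stay where it is
- block: Hardwood fulcrum block fixed to the table before the nose, 36 by 80 by 26 high, with a rounded ridge (radius 8, top 34 high) along its own y. Origin: centre of its underside; z up. The ridge is about 55 to 65 before the nose's front edge
- ridge (a point): Middle of the top of the block's rounded ridge, 34 above the table
- bar: Flat steel pry bar lying loose, 0.34 kg, 320 long, 20 wide, 6 thick; the 110 at its handle end (own -x) has a rubber sleeve 24 wide, 12 thick, underside flush. Origin: centre of the underside, midway along; x runs from handle to tip, z up. Its mass centre is within 15 of the origin
- bar_tip (a point): Middle of the lower edge of the bar's tip, 160 along the bar's own x from its origin
- prop: Steel bracket fixed beside the nose (press's -y side), 40 by 46, 35 to 39 high, with a spring-loaded brass bolt 18 wide, 13.5 thick that slides along the bracket's +y under the nose. Origin: middle of the bracket, 0 to 4 above the table; z up; bolt's top 27 above it. The bolt's middle is 44 behind the nose's front edge, which must rise some 9 to 16 to let it pass
- bolt (a joint): Travel of the spring bolt in m: about 0.001 while it rests against the side of the nose, 0.026 when it has sprung fully out under the raised nose. It moves by itself (spring push 1.5 to 3.5 N) within about half a second
- mug: White mug, bystander, radius 42, 95 high; origin: centre of its underside
- goblet: Stemmed glass standing upside down, bystander, 68 across, 151 high; origin: centre of its underside
- tin: Flat metal tin, bystander, 110 by 75 by 30; origin: centre of its underside
Not all that is in view belongs to the job. Leave any pink or purple look-alike of the block alone.

How it is judged:
By the outcome, as a careful person would: the job done as asked, in the order asked, and still so for the second after the job is handed in, with the robot touching nothing.
It also fails if it takes over 72 s, if anything falls off the work surface, if the arm or the gripper's body presses on something with over 40 N, if the wrist force passes 120 N, or if a joint passes its speed limit or range.

## Working session

There is one attempt and no reset: what is moved stays moved. The work goes in short steps, Python scripts to look and compute and a tool call to move; the robot and the scene stay as the last step left them, time stands still between calls to the robot, and variables do not carry over. Pictures are saved under pics/ and viewed, about 8 in all and at most 12, crops included, and the job is handed in when it is done.

Besides the shell and the picture viewer there is one more tool, called after "Call:" by a JSON object that holds its "api" and its "payload". carry_out: Moves the arm, as the interface text tells. Its arguments: {"type":"object","properties":{"rows":{"type":"array"},"force":{"type":"number"}},"required":["rows"]}

```bash
mkdir -p pics
cat > h.py <<'E'
import numpy as np, cv2, pickle
from cell import arm
def K(im):
    f=200/np.tan(np.radians(im["fovy"])/2)
    return np.array([[f,0,im["cx"]],[0,f,im["cy"]],[0,0,1.]])
def get(name):
    im=arm.get_image(name); pickle.dump(im,open(f"{name}.pkl","wb")); return im
def load(name): return pickle.load(open(f"{name}.pkl","rb"))
def ray(im,px):
    u=cv2.undistortPoints(np.array(px,float).reshape(-1,1,2),K(im),np.array(im["distortion"],float)).reshape(-1,2)
    d=np.c_[u,np.ones(len(u))]
    R=np.array(im["R"]);return -R.T@np.array(im["t"]), d@R
def onplane(im,px,z):
    c,d=ray(im,px); return c+d*((z-c[2])/d[:,2])[:,None]
def bydepth(im,px):
    c,d=ray(im,px); p=np.array(px,int).reshape(-1,2)
    return c+d*im["depth"][p[:,1],p[:,0]][:,None]
def proj(im,X):
    return cv2.projectPoints(np.array(X,float).reshape(-1,3),cv2.Rodrigues(np.array(im["R"]))[0],np.array(im["t"],float),K(im),np.array(im["distortion"],float))[0].reshape(-1,2)
E
python3 - <<'E'
from h import *
for n in("top","side"):
    im=get(n); cv2.imwrite(f"pics/{n}0.png",im["pixels"]); print(n,im["fovy"],im["distortion"],-np.array(im["R"]).T@im["t"])
print(arm.get_state())
E
```

```text
top 46.0951888052398 [-0.05202337  0.          0.          0.          0.        ] [ 0.38971224 -0.04702487  1.06375472]
side 51.46878736313443 [-0.0901652  0.         0.         0.         0.       ] [0.29897141 0.56119222 0.74455738]
{'time': 0.1, 'qpos': array([ 1.15499950e+00,  2.76533722e-01,  1.50598596e+00, -1.72421384e-05,
        1.36071580e+00, -1.21026790e-01]), 'qd': array([ 0.00031824, -0.00229085, -0.00215781, -0.00098227, -0.0012613 ,
        0.00057166]), 'joint_torque': array([ 1.25251434e-03, -4.05457377e+01, -2.37778741e+01,  7.06418976e-02,
        2.97361391e-02, -5.35525373e-05]), 'eef_pos': array([0.16684305, 0.54966445, 0.16569838]), 'ee_rot': array([ 8.03279368e-01,  5.95601866e-01, -7.09899890e-04,  4.13323103e-04]), 'contact_force': array([-0.56502739, -0.58431755,  0.66443807]), 'wrist_torque': array([ 0.0267979 ,  0.0052413 , -0.04570862]), 'opening': 0.09442134875422567}
```

View pics/top0.png

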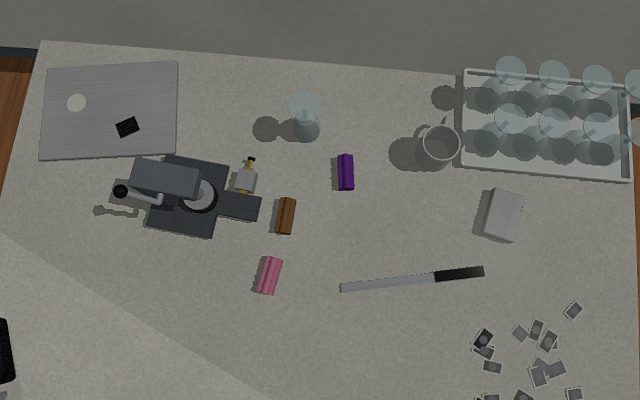

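View pics/side0.png

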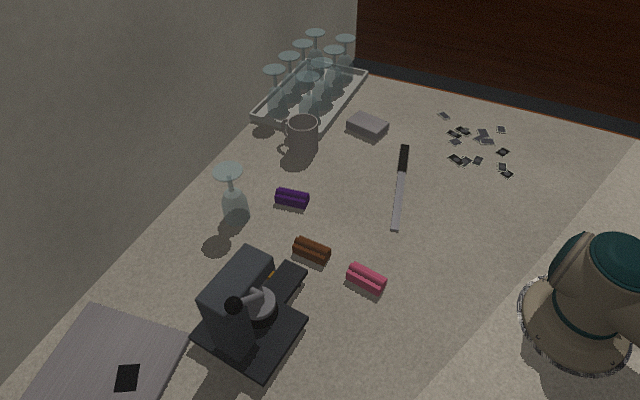

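The top view shows the press at px (190,195) with its nose ending near (260,208). The brown block is at (286,216), the prop at (246,178) and the bar runs from (341,288) to (484,271) with its handle on the right. The pink and purple blocks are decoys. I'll enlarge for measuring.

Run:
```python
from h import *
im=load("top")
p=im["pixels"]
c=cv2.resize(p[140:300,130:350],None,fx=3.6,fy=3.6,interpolation=cv2.INTER_CUBIC)
c=cv2.convertScaleAbs(c,alpha=1.7,beta=10)
cv2.imwrite("pics/crop1.png",c)
print(onplane(im,[[0,0],[640,0],[0,400],[640,400]],0))
hsv=cv2.cvtColor(p,cv2.COLOR_BGR2HSV)
m=((hsv[...,0]<18)&(hsv[...,1]>90)).astype(np.uint8)
cs,_=cv2.findContours(m[150:260,270:310],cv2.RETR_EXTERNAL,2)
cc=max(cs,key=cv2.contourArea); r=cv2.minAreaRect(cc+np.array([270,150])); print("block",r)
print(bydepth(im,[[286,216],[341,288],[390,282],[460,273],[484,271],[245,205],[255,210],[285,200],[288,230]]))
# bar sleeve
m=(p.max(2)<50).astype(np.uint8)
cs,_=cv2.findContours(m[250:300,400:510],cv2.RETR_EXTERNAL,2)
cc=max(cs,key=cv2.contourArea)+np.array([400,250]); r=cv2.minAreaRect(cc);print("sleeve",r,onplane(im,cv2.boxPoints(r),.012))
m=((p.min(2)>100)&(hsv[...,1]<18)).astype(np.uint8)[260:300,330:440]
print(p[285,360],p[275,360],p[284,400],p[270,400])
```

```text
[[ 1.0559466   0.88975221  0.        ]
 [ 1.22002559 -0.79948399  0.        ]
 [ 0.08711963  0.63868352  0.        ]
 [ 0.22794786 -0.75045544  0.        ]]
block ((284.99200439453125, 215.0440216064453), (16.27857780456543, 36.939849853515625), 10.304845809936523)
[[ 5.51023900e-01  5.72776530e-02  3.39422581e-02]
 [ 4.07552730e-01 -7.94646170e-02  5.37226929e-03]
 [ 4.31104884e-01 -1.86079962e-01  7.14082621e-03]
 [ 4.65212692e-01 -3.38410522e-01  1.35511626e-02]
 [ 4.75711024e-01 -3.96061427e-01  1.62090429e-04]
 [ 5.66176470e-01  1.50969514e-01  3.62772578e-02]
 [ 5.57770518e-01  1.27857094e-01  3.26966033e-02]
 [ 5.87382912e-01  6.40824647e-02  3.07254027e-02]
 [ 5.21405360e-01  4.99673414e-02  2.61749545e-02]]
sleeve ((458.93511962890625, 273.44879150390625), (10.340450286865234, 49.42384719848633), 83.2901611328125) [[ 0.46373309 -0.28049421  0.012     ]
 [ 0.48681517 -0.38926997  0.012     ]
 [ 0.464451   -0.39268504  0.012     ]
 [ 0.44158262 -0.28435154  0.012     ]]
[117 114 113] [119 126 127] [112 112 109] [120 128 128]
```

View pics/crop1.png

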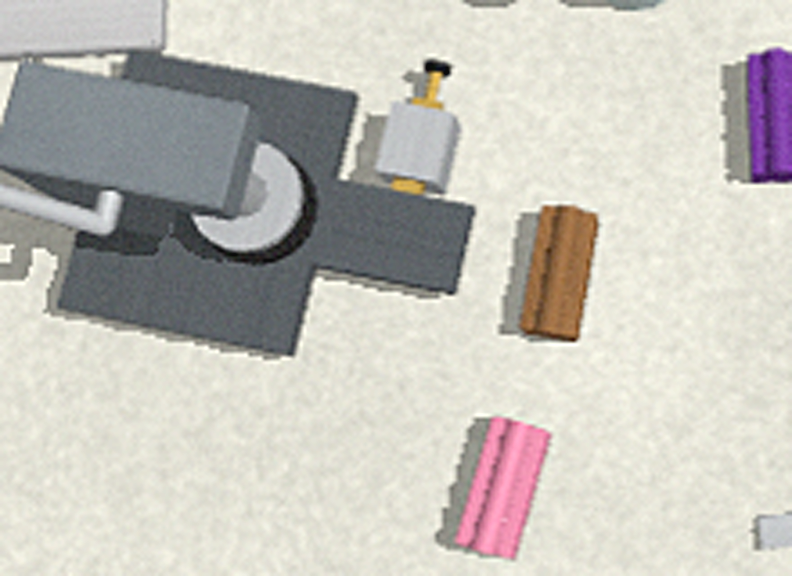

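The crop shows the nose's top front corners at crop px (474,206) and (457,295). The prop is at (418,145), its bolt knob at (437,68), and the block spans (525–597, 205–340). Next I compute the poses and the approach to the bar.

```bash
cat >> h.py <<'E'
from scipy.spatial.transform import Rotation as Ro
def move(target_pos,target_R,st=None):
    "shift (tool axes, m) and rotvec (tool axes) to the target"
    st=st or arm.get_state(); R=Ro.from_quat(st["ee_rot"])
    return R.inv().apply(np.array(target_pos)-st["eef_pos"]), (R.inv()*target_R).as_rotvec()
def frame(yaw,pitch=0):
    "tool rot: bar direction at yaw (bar x), pitch=nose-down angle; tool x = -bar y, z = -bar z"
    bx=np.array([np.cos(yaw)*np.cos(pitch),np.sin(yaw)*np.cos(pitch),-np.sin(pitch)])
    by=np.array([-np.sin(yaw),np.cos(yaw),0]); bz=np.cross(bx,by)
    return Ro.from_matrix(np.c_[-by,-bx,-bz])
E
python3 - <<'E'
from h import *
im=load("top")
f=lambda a:np.array(a,float)/3.6+[130,140]-0.36
P=onplane(im,f([[474,206],[457,295],[343,180],[317,270]]),.034)
print("nose",P.round(4)); mid=P[:2].mean(0)
ax=[P[2]-P[0],P[3]-P[1]]; e=P[1]-P[0]
print("width",np.linalg.norm(e),"yaw sides",[np.degrees(np.arctan2(a[1],a[0])) for a in ax],"from edge",np.degrees(np.arctan2(e[1],e[0]))+90, "mid",mid)
pl=onplane(im,f([[357,95],[295,356],[50,313]]),.034)
print("plate",pl, np.linalg.norm(pl[0]-pl[1]))
e=pl[1]-pl[0];print("yaw plate edge",np.degrees(np.arctan2(e[1],e[0]))+90, "front plate mid",(pl[0]+pl[1])/2)
e=pl[2]-pl[1];print("yaw plate side",np.degrees(np.arctan2(e[1],e[0])))
B=onplane(im,f([[566,205],[541,338]]),.034);print("ridge",B,B.mean(0)); e=B[1]-B[0];print("block yaw",np.degrees(np.arctan2(e[1],e[0]))+90)
B=onplane(im,f([[597,212],[578,340]]),.026);print("block near edge",B)
s=arm.get_state()
yaw=np.radians(101.9)
print(move([.458,-.307,.12],frame(yaw),s))
w=get("wrist");print(w["fovy"],proj(w,s["eef_pos"]))
E
```

```text
nose [[0.5886 0.1175 0.034 ]
 [0.5321 0.1207 0.034 ]
 [0.5969 0.2014 0.034 ]
 [0.5388 0.2092 0.034 ]]
width 0.056632178747158 yaw sides [np.float64(84.33255084910681), np.float64(85.62688137244434)] from edge 266.6909285817201 mid [0.56033601 0.11909282 0.034     ]
plate [[0.65238918 0.20056129 0.034     ]
 [0.48466307 0.21481891 0.034     ]
 [0.49536683 0.37085899 0.034     ]] 0.16833100549367214
yaw plate edge 265.14123364067234 front plate mid [0.56852613 0.2076901  0.034     ]
yaw plate side 86.07587385396687
ridge [[0.5949159  0.06049377 0.034     ]
 [0.51086582 0.06605375 0.034     ]] [0.55289086 0.06327376 0.034     ]
block yaw 266.21535192213304
block near edge [[0.59398716 0.04147806 0.026     ]
 [0.51285976 0.04408173 0.026     ]]
(array([-0.73505516,  0.52748279,  0.04680288]), array([7.08218401e-04, 1.57151759e-03, 1.06833547e+00]))
60.65146390667025 [[318.61360604 221.41375931]]
```

Call:
{"api": "carry_out", "payload": {"rows": [[0.094,-0.3,0.215,0.02,0,0,0.5],[0.094,-0.3,0.215,0.02,0,0,0.5],[0.094,-0.3,0.215,0.02,0,0,0.5],[0.094,-0.3,0.215,0.02,0,0,0.5],[0.094,-0.3,0.215,0.02,0,0,0.5],[0.094,-0.3,0.215,0.02,0,0,0.5],[0.094,-0.3,0.215,0.02,0,0,0.5],[0.094,-0.3,0.215,0.02,0,0,0.5],[0.094,-0.3,0.215,0.02,0,0,0.5],[0.094,-0.3,0.215,0.02,0,0,0.5]], "force": 50}}

```text
time: 0.98
eef_pos: [0.2868, 0.1949, 0.1461]
ee_rot: [0.927, 0.375, -0.0, 0.002]
contact_force: [-0.7, 0.3, 0.2]
opening: 0.0939
```

Run:
```python
from h import *
print(move([.458,-.307,.12],frame(np.radians(101.9))))
```

```text
(array([-0.22541445,  0.47985176,  0.02807216]), array([0.0036842 , 0.00137738, 0.56023018]))
```

Call:
{"api": "carry_out", "payload": {"rows": [[0.094,-0.15,0.32,0.01,0,0,0.56],[0.094,-0.15,0.32,0.01,0,0,0.56],[0.094,-0.15,0.32,0.01,0,0,0.56],[0.094,-0.15,0.32,0.01,0,0,0.56],[0.094,-0.15,0.32,0.01,0,0,0.56],[0.094,-0.15,0.32,0.01,0,0,0.56],[0.094,-0.15,0.32,0.01,0,0,0.56],[0.094,-0.15,0.32,0.01,0,0,0.56],[0.094,-0.15,0.32,0.01,0,0,0.56],[0.094,-0.15,0.32,0.01,0,0,0.56]]}}

```text
time: 1.82
eef_pos: [0.405, -0.1366, 0.1362]
ee_rot: [0.994, 0.106, 0.0, 0.001]
contact_force: [1.4, 0.4, 0.3]
opening: 0.094
```

Run:
```python
from h import *
print(move([.458,-.307,.12],frame(np.radians(101.9))))
```

```text
(array([0.01592621, 0.1777203 , 0.01648781]), array([ 0.0018123 , -0.00078871,  0.00418978]))
```

Call:
{"api": "carry_out", "payload": {"rows": [[0.094,0.016,0.178,0.016,0,0,0.004],[0.094,0.016,0.178,0.016,0,0,0.004],[0.094,0.016,0.178,0.016,0,0,0.004],[0.094,0.016,0.178,0.016,0,0,0.004],[0.094,0.016,0.178,0.016,0,0,0.004],[0.094,0.016,0.178,0.016,0,0,0.004],[0.094,0.016,0.178,0.016,0,0,0.004]]}}

```text
time: 2.4
eef_pos: [0.4561, -0.3011, 0.1198]
ee_rot: [0.994, 0.106, -0.001, -0.002]
contact_force: [-0.1, 0.4, -0.0]
opening: 0.0938
```

Run:
```python
from h import *
w=get("wrist");s=arm.get_state();print(s["eef_pos"],s["contact_force"])
p=w["pixels"];cv2.imwrite("pics/w1.png",p)
m=(p.max(2)<55).astype(np.uint8)
cs,_=cv2.findContours(m,cv2.RETR_EXTERNAL,2)
for c in sorted(cs,key=cv2.contourArea)[-4:]:
    r=cv2.minAreaRect(c); print(r, onplane(w,cv2.boxPoints(r),.012).round(4).tolist())
print(proj(w,[[.458,-.307,.012],[.4527,-.2824,.012]]))
```

```text
[ 0.45587876 -0.30045105  0.12009384] [-0.67848363  0.53429312 -0.26037746]
((56.04410934448242, 213.9264678955078), (24.695796966552734, 21.780319213867188), 30.963754653930664) [[0.1778, -0.4003, 0.012], [0.1905, -0.3765, 0.012], [0.2132, -0.3858, 0.012], [0.2009, -0.4099, 0.012]]
((181.43441772460938, 239.77867126464844), (40.58769226074219, 19.84571647644043), 39.80556869506836) [[0.3064, -0.3919, 0.012], [0.3182, -0.372, 0.012], [0.3532, -0.3941, 0.012], [0.3418, -0.4148, 0.012]]
((317.5, 213.0), (102.0, 23.0), 90.0) [[0.4409, -0.285, 0.012], [0.4627, -0.2803, 0.012], [0.4868, -0.3874, 0.012], [0.4629, -0.3926, 0.012]]
((317.5, 316.5), (165.0, 635.0), 90.0) [[0.1314, -0.4308, 0.012], [0.8037, -0.286, 0.012], [0.9262, -0.5011, 0.012], [0.1079, -0.6783, 0.012]]
[[318.48035155 187.05000452]
 [318.49572033 161.99380246]]
```

View pics/w1.png

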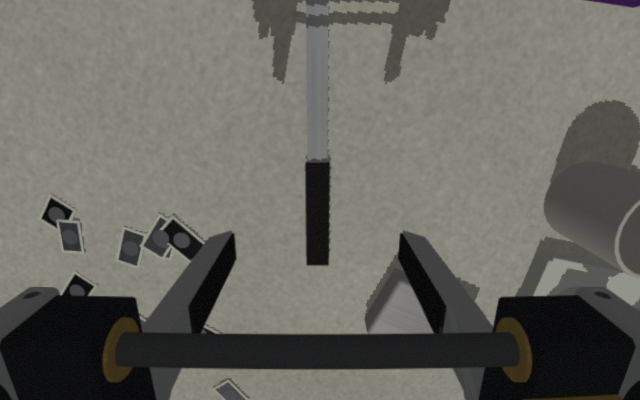

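The wrist view agrees with the top view: sleeve centred at px (317,213) and aligned with the jaws.

Call:
{"api": "carry_out", "payload": {"rows": [[0.05,0,0,0.04,0,0,0],[0.05,0,0,0.08,0,0,0],[0.05,0,0,0.105,0,0,0],[0.05,0,0,0.112,0,0,0],[0.05,0,0,0.114,0,0,0],[0.05,0,0,0.116,0,0,0],[0.05,0,0,0.116,0,0,0]]}}

```text
time: 3.03
eef_pos: [0.4577, -0.3033, 0.0061]
ee_rot: [0.994, 0.106, 0.001, 0.001]
contact_force: [0.2, -0.5, 0.1]
opening: 0.0519
```

Call:
{"api": "carry_out", "payload": {"rows": [[0.02,0,0,0,0,0,0],[0.01,0,0,0,0,0,0],[0.01,0,0,0,0,0,0],[0.01,0,0,0,0,0,0],[0.01,0,0,0,0,0,0],[0.01,0,0,0,0,0,0]], "force": 55}}

```text
time: 3.53
eef_pos: [0.4565, -0.3033, 0.0046]
ee_rot: [0.994, 0.106, 0.0, 0.0]
contact_force: [0.8, -0.7, 0.6]
opening: 0.0134
```

Call:
{"api": "carry_out", "payload": {"rows": [[0.01,0,0,-0.02,0,0,0],[0.01,0,0,-0.05,0,0,0],[0.01,0,0,-0.08,0,0,0],[0.01,0,0,-0.1,0,0,0],[0.01,0,0,-0.1,0,0,0],[0.01,0,0,-0.1,0,0,0]]}}

```text
time: 4.03
eef_pos: [0.457, -0.3037, 0.1052]
ee_rot: [0.994, 0.106, 0.001, 0.001]
contact_force: [0.4, 0.1, -0.5]
opening: 0.0102
```

Run:
```python
from h import *
s=arm.get_state();print(s)
w=get("wrist"); cv2.imwrite("pics/w2.png",w["pixels"])
```

```text
{'time': 4.0333, 'qpos': array([-7.13386100e-01,  2.76944005e-01,  1.66210576e+00,  8.32526903e-05,
        1.20020329e+00, -9.25308203e-01]), 'qd': array([ 0.0001615 ,  0.02877886,  0.05031844, -0.00240142, -0.00304183,
        0.00083784]), 'joint_torque': array([ 2.54257262e-02, -4.03390610e+01, -2.32071769e+01,  3.47479759e-02,
        2.93642026e-02,  9.61406258e-04]), 'eef_pos': array([ 0.45701012, -0.30368716,  0.10523081]), 'ee_rot': array([9.94392287e-01, 1.05747860e-01, 8.26981938e-04, 8.28268958e-04]), 'contact_force': array([ 0.36355444,  0.05535708, -0.48920867]), 'wrist_torque': array([-0.0778728 ,  0.11079838,  0.00313625]), 'opening': 0.01022764218266595}
```

View pics/w2.png

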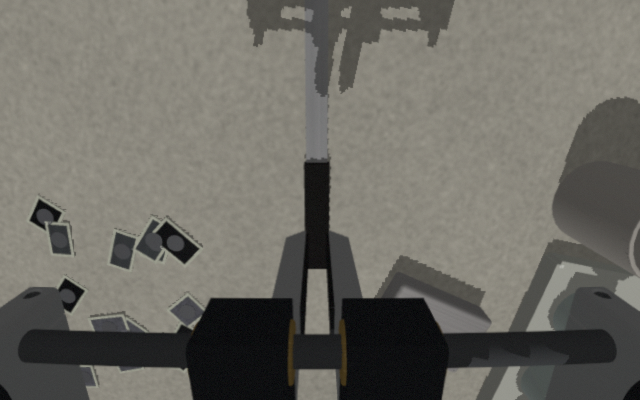

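The fingers closed past the sleeve width (10 mm) and the bar still lies on the table, so the grasp missed. I'll check where the fingertips really are from depth.

Run:
```python
from h import *
w=load("wrist");s=arm.get_state();R=Ro.from_quat(s["ee_rot"])
pts=[[292,238],[300,238],[297,250],[290,270],[342,238],[335,238],[345,270],[317,180],[317,230],[317,260],[317,100],[250,180]]
X=bydepth(w,pts)
for p,x in zip(pts,X): print(p,x.round(4),"tool",(R.inv().apply(x-s["eef_pos"])).round(4))
c=cv2.resize(w["pixels"][220:310,260:380],None,fx=5,fy=5); 
m=(w["pixels"].max(2)<35)
print([ (r,np.where(m[r,290:345])[0][[0,-1]]+290) for r in (165,200,240,262,267) if m[r,290:345].any()])
```

```text
[292, 238] [ 0.4413 -0.2976  0.1562] tool [-0.0133 -0.0083 -0.0524]
[300, 238] [ 0.4455 -0.297   0.1557] tool [-0.0091 -0.008  -0.0518]
[297, 250] [ 0.4447 -0.2972  0.17  ] tool [-0.0099 -0.0079 -0.0661]
[290, 270] [ 0.4427 -0.2973  0.1905] tool [-0.0119 -0.0083 -0.0866]
[342, 238] [ 0.4673 -0.2919  0.1566] tool [ 0.0132 -0.0084 -0.0528]
[335, 238] [ 0.4638 -0.2932  0.1553] tool [ 0.0096 -0.0078 -0.0514]
[345, 270] [ 0.4664 -0.2926  0.1899] tool [ 0.0122 -0.008  -0.0861]
[317, 180] [ 0.4556 -0.2998  0.0115] tool [ 0.0002 -0.003   0.0924]
[317, 230] [ 0.4662 -0.3494  0.0115] tool [0.0002 0.0477 0.0923]
[317, 260] [ 0.4731 -0.3812  0.0123] tool [0.0002 0.0801 0.0915]
[317, 100] [ 0.4403 -0.2287  0.0058] tool [ 0.0002 -0.0758  0.0981]
[250, 180] [ 3.921e-01 -3.165e-01 -2.000e-04] tool [-6.540e-02 -1.000e-04  1.041e-01]
[(165, array([305, 328])), (200, array([306, 328])), (240, array([306, 328])), (262, array([304, 330])), (267, array([303, 330]))]
```

Run:
```python
from h import *
w=load("wrist");s=arm.get_state();R=Ro.from_quat(s["ee_rot"])
for z in(0,-.01,-.02,-.03,-.04,-.05,-.06):
    for x in(-.012,.012):
        q=proj(w,R.apply([x,-.008,z])+s["eef_pos"])[0]; print(z,x,q.round(1),"exp depth",(np.array(w["R"])@(R.apply([x,-.008,z])+s["eef_pos"])+w["t"])[2].round(4),"seen",w["depth"][int(q[1]),int(q[0])])
im=get("top"); cv2.imwrite("pics/t2.png",cv2.convertScaleAbs(cv2.resize(im["pixels"][180:320,300:520],None,fx=3.5,fy=3.5),alpha=1.5))
print(-np.array(w["R"]).T@w["t"]-s["eef_pos"], w["R"]@R.as_matrix())
```

```text
0 -0.012 [299.3 206.7] exp depth 0.2321 seen 0.341225
0 0.012 [334.6 206.7] exp depth 0.2321 seen 0.34227505
-0.01 -0.012 [298.5 211.7] exp depth 0.2225 seen 0.34395173
-0.01 0.012 [335.4 211.6] exp depth 0.2225 seen 0.34336695
-0.02 -0.012 [297.7 217.1] exp depth 0.2129 seen 0.34402415
-0.02 0.012 [336.2 217. ] exp depth 0.2129 seen 0.34486452
-0.03 -0.012 [296.8 223. ] exp depth 0.2033 seen 0.3467028
-0.03 0.012 [337.2 223. ] exp depth 0.2034 seen 0.34633625
-0.04 -0.012 [295.9 229.5] exp depth 0.1938 seen 0.34906852
-0.04 0.012 [338.2 229.4] exp depth 0.1938 seen 0.34935394
-0.05 -0.012 [294.8 236.6] exp depth 0.1842 seen 0.18595296
-0.05 0.012 [339.3 236.6] exp depth 0.1842 seen 0.18475974
-0.06 -0.012 [293.6 244.6] exp depth 0.1746 seen 0.17499344
-0.06 0.012 [340.6 244.5] exp depth 0.1747 seen 0.17604761
[-0.01760163  0.08091253  0.21982994] [[ 9.99999284e-01  4.51327805e-04 -1.10853266e-03]
 [-7.53550195e-04  9.56981874e-01 -2.90146730e-01]
 [ 9.29894378e-04  2.90147357e-01  9.56981529e-01]]
```

View pics/t2.png

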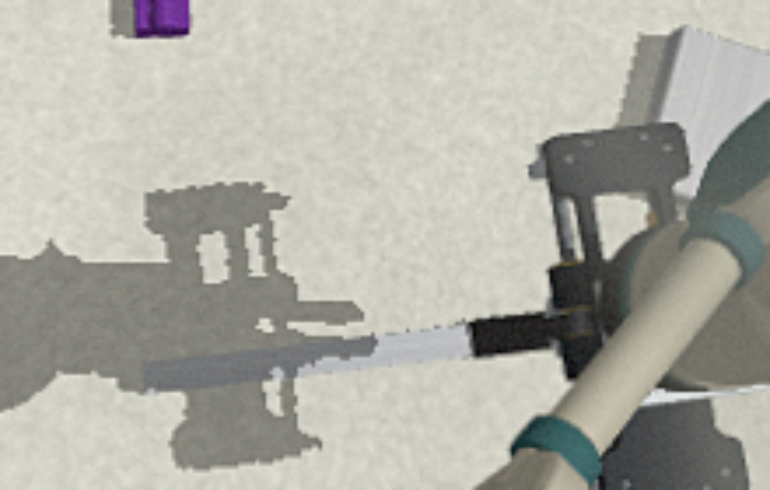

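Run:
```python
from h import *
w=load("wrist");s=arm.get_state();R=Ro.from_quat(s["ee_rot"])
for p in ([240,310],[240,340],[400,310],[285,290],[283,260]):
    x=bydepth(w,[p])[0]; print(p,R.inv().apply(x-s["eef_pos"]).round(4))
im=get("side")
q=proj(im,[s["eef_pos"],R.apply([0,0,-.05])+s["eef_pos"]]);print(q)
x0,y0=int(q[0][0])-60,max(0,int(q[0][1])-70)
c=cv2.resize(im["pixels"][y0:y0+120,x0:x0+150],None,fx=5,fy=5,interpolation=cv2.INTER_CUBIC)
for k in q: cv2.circle(c,tuple(int(v) for v in (k-[x0,y0])*5),5,(0,0,255),1)
cv2.imwrite("pics/s2.png",c)
```

```text
[240, 310] [-0.0191 -0.0309 -0.1481]
[240, 340] [-0.0167 -0.0314 -0.1596]
[400, 310] [ 0.0205 -0.0312 -0.1487]
[285, 290] [-0.0125 -0.0077 -0.1028]
[283, 260] [-0.0155 -0.0078 -0.078 ]
[[407.94994414 137.17321538]
 [410.76412443 120.84783978]]
```

View pics/s2.png

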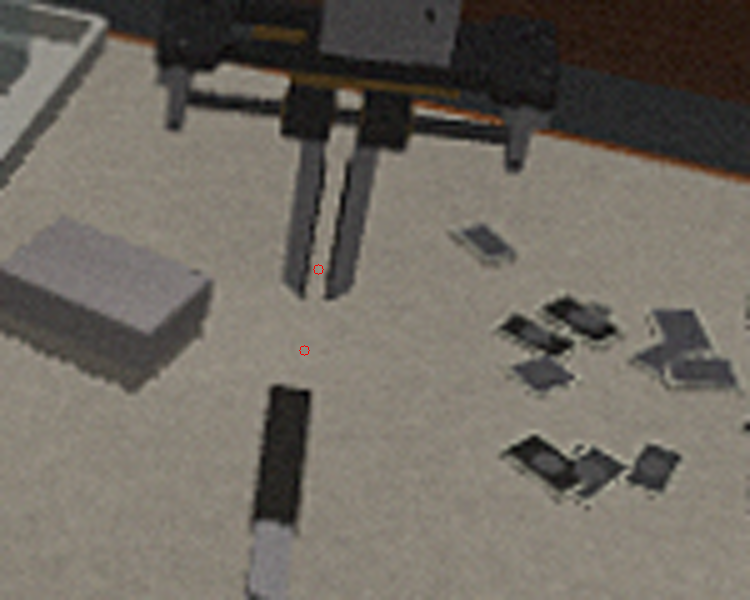

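The side view shows the real fingertips (crop px (318,297)) sitting about 33 mm above the reported TCP (crop px (304,350)). The tool is effectively about 33 mm shorter than stated, so I'll go lower and feel for the table.

Call:
{"api": "carry_out", "payload": {"rows": [[0.05,0,0,0.02,0,0,0],[0.05,0,0,0.05,0,0,0],[0.05,0,0,0.08,0,0,0],[0.05,0,0,0.1,0,0,0],[0.05,0,0,0.115,0,0,0],[0.05,0,0,0.12,0,0,0],[0.05,0,0,0.122,0,0,0],[0.05,0,0,0.122,0,0,0]]}}

```text
time: 4.85
eef_pos: [0.4562, -0.3029, -0.0183]
ee_rot: [0.994, 0.106, -0.001, -0.001]
contact_force: [0.7, 0.9, -0.1]
opening: 0.0501
```

Call:
{"api": "carry_out", "payload": {"rows": [[0.05,0,0,0.001,0,0,0],[0.05,0,0,0.003,0,0,0],[0.05,0,0,0.004,0,0,0]]}}

```text
time: 5.1
eef_pos: [0.457, -0.3036, -0.0209]
ee_rot: [0.994, 0.106, 0.001, 0.001]
contact_force: [-0.4, 0.3, 0.4]
opening: 0.0501
```

Call:
{"api": "carry_out", "payload": {"rows": [[0.05,0,0,0.001,0,0,0],[0.05,0,0,0.003,0,0,0],[0.05,0,0,0.004,0,0,0]]}}

```text
time: 5.35
eef_pos: [0.4565, -0.3032, -0.0255]
ee_rot: [0.994, 0.106, 0.0, 0.0]
contact_force: [-0.4, 0.5, -0.1]
opening: 0.0497
```

Call:
{"api": "carry_out", "payload": {"rows": [[0.05,0,0,0.001,0,0,0],[0.05,0,0,0.002,0,0,0],[0.05,0,0,0.003,0,0,0]]}}

```text
time: 5.6
eef_pos: [0.4565, -0.3032, -0.0287]
ee_rot: [0.994, 0.106, 0.0, -0.0]
contact_force: [0.5, 0.2, 0.3]
opening: 0.0501
```

Call:
{"api": "carry_out", "payload": {"rows": [[0.05,0,0,0.001,0,0,0],[0.05,0,0,0.002,0,0,0],[0.05,0,0,0.002,0,0,0]]}}

```text
time: 5.85
eef_pos: [0.4564, -0.3031, -0.0308]
ee_rot: [0.994, 0.106, -0.0, -0.0]
contact_force: [-0.4, -0.3, 0.2]
opening: 0.0497
```

Run:
```python
from h import *
w=get("side");s=arm.get_state();R=Ro.from_quat(s["ee_rot"]);print(s["contact_force"],s["eef_pos"])
q=proj(w,[s["eef_pos"],R.apply([0,0,-.033])+s["eef_pos"]]);print(q)
x0,y0=int(q[1][0])-60,int(q[1][1])-60
cv2.imwrite("pics/s3.png",cv2.resize(w["pixels"][y0:y0+100,x0:x0+120],None,fx=6,fy=6,interpolation=cv2.INTER_CUBIC))
```

```text
[-0.34969978 -0.87599494 -0.03963776] [ 0.45642626 -0.30310311 -0.03070849]
[[400.86887816 175.79469163]
 [402.46368209 166.80412572]]
```

View pics/s3.png

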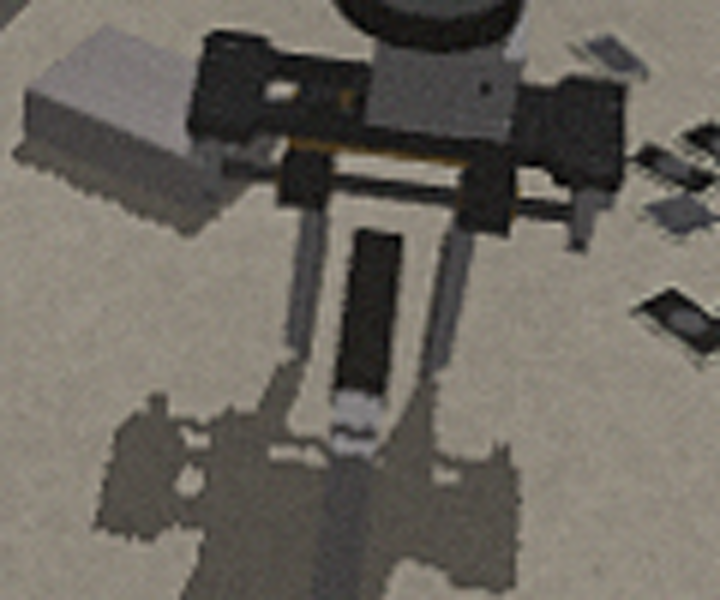

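The fingertips straddle the sleeve and almost meet their shadows on the table. Closing.

Call:
{"api": "carry_out", "payload": {"rows": [[0.02,0,0,0,0,0,0],[0.01,0,0,0,0,0,0],[0.01,0,0,0,0,0,0],[0.01,0,0,0,0,0,0],[0.01,0,0,0,0,0,0],[0.01,0,0,0,0,0,0]], "force": 58}}

```text
time: 6.4
eef_pos: [0.4566, -0.3032, -0.0305]
ee_rot: [0.994, 0.106, 0.0, 0.0]
contact_force: [0.2, 0.5, -0.9]
opening: 0.0227
```

Call:
{"api": "carry_out", "payload": {"rows": [[0.01,0,0,-0.005,0,0,0],[0.01,0,0,-0.015,0,0,0],[0.01,0,0,-0.03,0,0,0],[0.01,0,0,-0.05,0,0,0],[0.01,0,0,-0.08,0,0,0],[0.01,0,0,-0.11,0,0,0],[0.01,0,0,-0.13,0,0,0],[0.01,0,0,-0.13,0,0,0],[0.01,0,0,-0.13,0,0,0]]}}

```text
time: 7.15
eef_pos: [0.4569, -0.3036, 0.1005]
ee_rot: [0.994, 0.106, 0.001, 0.001]
contact_force: [-0.6, 0.4, -3.6]
opening: 0.0223
```

Run:
```python
from h import *
s=arm.get_state();print(s["contact_force"],s["wrist_torque"],s["eef_pos"],s["opening"])
R=Ro.from_quat(s["ee_rot"])
w=get("wrist");p=w["pixels"];cv2.imwrite("pics/w3.png",p)
g=np.where(w["depth"][:,317]>0)
for r in range(5,260,20):
    X=bydepth(w,[[317,r]])[0]; print(r,R.inv().apply(X-s["eef_pos"]).round(4),p[r,317])
```

```text
[-0.62636975  0.40531676 -3.60965677] [-0.25940792 -0.02574902  0.03869339] [ 0.45690884 -0.30364372  0.10048768] 0.022299145045960006
5 [-0.0007 -0.126  -0.0296] [81 81 80]
25 [-0.0007 -0.1167 -0.0297] [81 80 81]
45 [-0.0007 -0.1072 -0.0292] [80 80 79]
65 [-0.0007 -0.0973 -0.0302] [79 78 79]
85 [-0.0007 -0.0873 -0.0319] [79 79 80]
105 [-0.0007 -0.0771 -0.0323] [80 79 80]
125 [-0.0007 -0.0667 -0.0325] [79 79 79]
145 [-0.0007 -0.056  -0.033 ] [77 78 77]
165 [-0.0007 -0.0449 -0.0327] [129 129 129]
185 [-0.0007 -0.0338 -0.0343] [131 130 131]
205 [-0.0007 -0.0223 -0.0351] [98 98 98]
225 [-0.0007 -0.013  -0.0422] [20 20 21]
245 [-0.0007 -0.0014 -0.0431] [20 21 24]
```

The bar is gripped (opening 22 mm, weight −3.6 N) and its tip droops about 3° relative to the tool. I'll put that in a helper and compute the approach.

```bash
cat >> h.py <<'E'
N=np.array([.5603,.1191,0]); YAW=np.radians(85.3); A=np.array([np.cos(YAW),np.sin(YAW),0]); L=np.array([-A[1],A[0],0])
DR=np.radians(3.0); TIP=np.array([-.0007,-.0205-.21*np.cos(DR),-.0295+.21*np.sin(DR)])
def tipgoal(s,z,pitch,lat=0,st=None):
    "tip lower edge at s behind nose edge, height z, bar pitch deg -> shift, rotvec in tool axes"
    F=frame(YAW,np.radians(pitch)-DR)
    p=N+A*s+L*lat+[0,0,z]-F.apply(TIP)
    a,b=move(p,F,st); print("goal eef",p.round(4),"shift",a.round(4),"rot",b.round(4)); return a,b
def tipnow(st=None):
    st=st or arm.get_state();R=Ro.from_quat(st["ee_rot"]);t=R.apply(TIP)+st["eef_pos"]
    u=R.apply([0,-np.cos(DR),np.sin(DR)])
    print("t",st["time"],"tip s,lat,z mm",((t-N)@A*1e3).round(1),((t-N)@L*1e3).round(1),(t[2]*1e3).round(1),"pitch",np.degrees(-np.arcsin(u[2])).round(2),"yaw",np.degrees(np.arctan2(u[1],u[0])).round(2),"F",st["contact_force"].round(2),"axial",(st["contact_force"]@A).round(2),"T",st["wrist_torque"].round(3))
E
python3 - <<'E'
from h import *
tipnow()
tipgoal(-.03,.06,22)
E
```

```text
t 7.2 tip s,lat,z mm -208.8 137.0 117.6 pitch 2.96 yaw 102.16 F [-0.71 -0.43 -4.  ] axial -0.49 T [-0.235  0.032  0.03 ]
goal eef [ 0.5402 -0.1338  0.1174] shift [ 0.1181 -0.1473 -0.0185] rot [-0.3298 -0.048   0.2916]
```

Call:
{"api": "carry_out", "payload": {"rows": [[0.01,0.02,-0.025,-0.01,-0.055,-0.008,0.05],[0.01,0.04,-0.05,-0.02,-0.11,-0.016,0.1],[0.01,0.06,-0.075,-0.03,-0.165,-0.024,0.15],[0.01,0.08,-0.1,-0.03,-0.22,-0.032,0.2],[0.01,0.1,-0.125,-0.025,-0.275,-0.04,0.25],[0.01,0.115,-0.144,-0.0185,-0.315,-0.046,0.28],[0.01,0.1181,-0.1473,-0.0185,-0.3298,-0.048,0.2916],[0.01,0.1181,-0.1473,-0.0185,-0.3298,-0.048,0.2916],[0.01,0.1181,-0.1473,-0.0185,-0.3298,-0.048,0.2916]]}}

```text
time: 7.95
eef_pos: [0.5394, -0.1335, 0.1157]
ee_rot: [0.986, -0.039, -0.009, 0.165]
contact_force: [0.6, 0.7, -3.4]
opening: 0.0224
```

Run:
```python
from h import *
s=arm.get_state();tipnow(s)
R=Ro.from_quat(s["ee_rot"])
w=get("wrist");cv2.imwrite("pics/w4.png",w["pixels"])
Y=[];Z=[]
for r in range(0,205,5):
    X=R.inv().apply(bydepth(w,[[317,r]])[0]-s["eef_pos"]); Y.append(X[1]);Z.append(X[2])
c=np.polyfit(Y,Z,1);print("droop",np.degrees(np.arctan(-c[0])),"Z at y=-.02",np.polyval(c,-.02),min(Y),max(Y))
for n in("top","side"):
    im=get(n);cv2.imwrite(f"pics/{n}4.png",im["pixels"])
im=load("top");pn=proj(im,[N+[0,0,.034],N+A*-.03+[0,0,.066]]);print(pn)
c=cv2.resize(im["pixels"][150:260,210:370],None,fx=4.5,fy=4.5,interpolation=cv2.INTER_CUBIC);cv2.imwrite("pics/t4.png",cv2.convertScaleAbs(c,alpha=1.6))
```

```text
t 7.95 tip s,lat,z mm -29.7 1.5 58.2 pitch 22.0 yaw 85.52 F [ 0.58  0.75 -3.39] axial 0.79 T [ 0.115  0.077 -0.02 ]
droop 2.6318562423208753 Z at y=-.02 -0.03496625111191108 -0.12774761837690754 -0.025176847983488137
[[258.95117846 209.16980357]
 [270.46787686 209.00286807]]
```

View pics/t4.png

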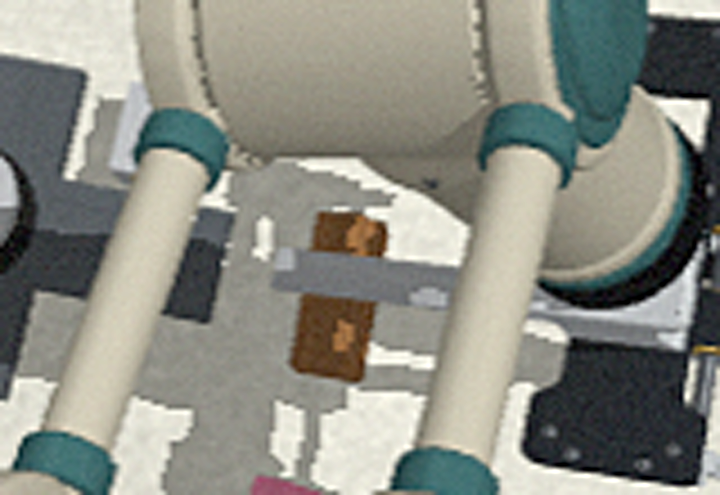

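The tip is at crop px (272,269), as predicted, and centred on the nose. The arm hides the prop in the top view, so I'll check which camera can see the bolt knob.

Run:
```python
from h import *
im=load("top");  # knob px in first top image
f=np.array([[437,68],[428,95],[418,145],[408,187]])/3.6+[130,140]-.36
K3=onplane(im,f,.022); K3[2]=onplane(im,f[2:3],.037); 
print(K3.round(4), [(round((k-N)@A*1e3,1),round((k-N)@L*1e3,1)) for k in K3])
for n in("side","wrist"):
    w=load(n); q=proj(w,K3)
    for k,X in zip(q,K3):
        e=(np.array(w["R"])@X+w["t"])[2]; ok=0<=k[0]<640 and 0<=k[1]<400
        print(n,k.round(1),"exp",e.round(3),"seen",w["depth"][int(k[1]),int(k[0])] if ok else None, w["pixels"][int(k[1]),int(k[0])] if ok else None)
w=load("wrist");a=w["pixels"]
b=load("side"); q=proj(b,K3); x0,y0=int(q[2][0])-40,int(q[2][1])-30
c=cv2.convertScaleAbs(cv2.resize(b["pixels"][y0:y0+60,x0:x0+80],None,fx=6,fy=6,interpolation=cv2.INTER_CUBIC),alpha=1.5)
d=cv2.resize(a,None,fx=.5,fy=.5)
out=np.zeros((560,480,3),np.uint8); out[:360,:480]=c; out[360:560,:320]=d; cv2.imwrite("pics/c5.png",out)
```

```text
[[0.6783 0.1547 0.022 ]
 [0.6599 0.1581 0.022 ]
 [0.6232 0.157  0.037 ]
 [0.5989 0.1625 0.022 ]] [(np.float64(45.2), np.float64(-114.7)), (np.float64(47.0), np.float64(-96.1)), (np.float64(42.9), np.float64(-59.6)), (np.float64(46.5), np.float64(-34.9))]
side [241.1 259.5] exp 0.888 seen 0.6705036 [74 72 70]
side [247.5 263.6] exp 0.88 seen 0.6672015 [46 49 46]
side [261.9 265.1] exp 0.859 seen 0.662432 [46 44 44]
side [271.4 275.4] exp 0.859 seen 0.84991646 [ 31  86 114]
wrist [ 540.8 -344.1] exp 0.134 seen None None
wrist [ 507.6 -354.6] exp 0.133 seen None None
wrist [ 445.5 -372.4] exp 0.123 seen None None
wrist [ 390.1 -369.5] exp 0.134 seen None None
```

View pics/c5.png

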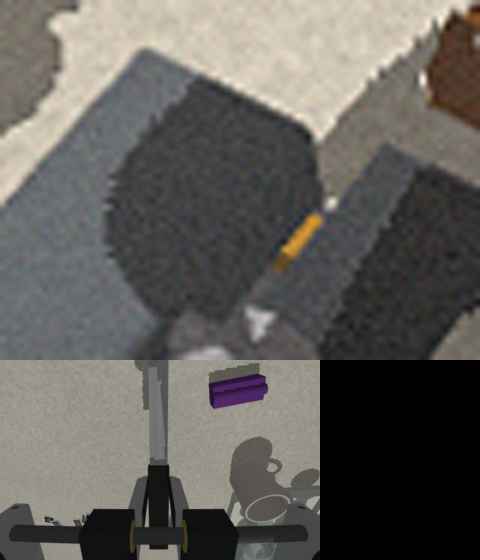

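The knob is hidden in both views; only a sliver of bolt beside the nose shows, at c5 px (298,240). I'll go on to the ridge and feel for it.

```bash
sed -i 's/DR=np.radians(3.0)/DR=np.radians(2.8)/' h.py
python3 - <<'E'
from h import *
tipnow(); tipgoal(-.012,.0205,22)
E
```

```text
t 8.1 tip s,lat,z mm -31.5 -0.3 60.6 pitch 21.82 yaw 85.21 F [-0.21 -0.15 -1.76] axial -0.17 T [0.093 0.036 0.021]
goal eef [ 0.5417 -0.1159  0.0781] shift [ 0.0001 -0.0314  0.0308] rot [-0.0031  0.0012 -0.0015]
```

Call:
{"api": "carry_out", "payload": {"rows": [[0.01,0,-0.008,0.008,0,0,0],[0.01,0,-0.016,0.016,0,0,0],[0.01,0,-0.024,0.023,0,0,0],[0.01,0,-0.03,0.029,-0.003,0,0],[0.01,0,-0.0314,0.0308,-0.003,0,0],[0.01,0,-0.0314,0.0308,-0.003,0,0],[0.01,0,-0.0314,0.0308,-0.003,0,0]]}}

```text
time: 8.68
eef_pos: [0.5427, -0.1147, 0.0784]
ee_rot: [0.985, -0.04, -0.007, 0.167]
contact_force: [-0.1, -0.4, -3.6]
opening: 0.0227
```

Run:
```python
from h import *
tipnow()
```

```text
t 8.6833 tip s,lat,z mm -10.7 -0.9 20.8 pitch 22.01 yaw 85.31 F [-0.06 -0.41 -3.62] axial -0.42 T [ 0.141  0.005 -0.027]
```

Call:
{"api": "carry_out", "payload": {"rows": [[0.01,0,-0.0003,0.001,0,0,0],[0.01,0,-0.0007,0.0019,0,0,0],[0.01,0,-0.0007,0.0019,0,0,0]]}}

```text
time: 8.93
eef_pos: [0.5428, -0.1148, 0.0768]
ee_rot: [0.985, -0.041, -0.006, 0.167]
contact_force: [-0.2, 0.4, -1.9]
opening: 0.0221
```

Run:
```python
from h import *
tipnow()
```

```text
t 8.9333 tip s,lat,z mm -10.8 -1.1 19.2 pitch 22.0 yaw 85.25 F [-0.23  0.36 -1.91] axial 0.34 T [ 0.089  0.114 -0.034]
```

Call:
{"api": "carry_out", "payload": {"rows": [[0.01,0,-0.0003,0.001,0,0,0],[0.01,0,-0.0003,0.001,0,0,0],[0.01,0,-0.0003,0.001,0,0,0]]}}

```text
time: 9.18
eef_pos: [0.5426, -0.1148, 0.0756]
ee_rot: [0.985, -0.041, -0.006, 0.167]
contact_force: [0.3, 1.0, -2.5]
opening: 0.0225
```

Run:
```python
from h import *
tipnow()
```

```text
t 9.1833 tip s,lat,z mm -10.8 -1.0 18.1 pitch 22.0 yaw 85.26 F [ 0.26  0.96 -2.48] axial 0.98 T [ 0.067  0.021 -0.027]
```

Call:
{"api": "carry_out", "payload": {"rows": [[0.01,0,-0.0003,0.001,0,0,0],[0.01,0,-0.0003,0.001,0,0,0],[0.01,0,-0.0003,0.001,0,0,0]]}}

```text
time: 9.43
eef_pos: [0.5426, -0.1148, 0.0744]
ee_rot: [0.985, -0.041, -0.006, 0.167]
contact_force: [0.3, -0.5, -3.0]
opening: 0.0225
```

Run:
```python
from h import *
tipnow()
```

```text
t 9.4333 tip s,lat,z mm -10.8 -0.9 16.9 pitch 21.99 yaw 85.27 F [ 0.26 -0.52 -2.97] axial -0.49 T [0.127 0.034 0.028]
```

Call:
{"api": "carry_out", "payload": {"rows": [[0.01,0,-0.0003,0.001,0,0,0],[0.01,0,-0.0003,0.001,0,0,0],[0.01,0,-0.0003,0.001,0,0,0]]}}

```text
time: 9.68
eef_pos: [0.5426, -0.1148, 0.0734]
ee_rot: [0.985, -0.041, -0.006, 0.167]
contact_force: [-0.8, 0.7, -3.2]
opening: 0.0228
```

Run:
```python
from h import *
tipnow()
```

```text
t 9.6833 tip s,lat,z mm -10.8 -0.9 15.8 pitch 21.99 yaw 85.27 F [-0.77  0.69 -3.18] axial 0.63 T [ 0.123  0.066 -0.002]
```

Call:
{"api": "carry_out", "payload": {"rows": [[0.01,0,-0.0003,0.001,0,0,0],[0.01,0,-0.0003,0.001,0,0,0],[0.01,0,-0.0003,0.001,0,0,0]]}}

```text
time: 9.93
eef_pos: [0.5426, -0.1149, 0.0723]
ee_rot: [0.985, -0.041, -0.006, 0.167]
contact_force: [0.6, 0.3, -2.6]
opening: 0.0227
```

Run:
```python
from h import *
tipnow()
```

```text
t 9.9333 tip s,lat,z mm -10.9 -0.9 14.8 pitch 21.99 yaw 85.27 F [ 0.58  0.34 -2.65] axial 0.39 T [ 0.158  0.069 -0.02 ]
```

Call:
{"api": "carry_out", "payload": {"rows": [[0.01,0,-0.0003,0.001,0,0,0],[0.01,0,-0.0003,0.001,0,0,0],[0.01,0,-0.0003,0.001,0,0,0]]}}

```text
time: 10.18
eef_pos: [0.5426, -0.1149, 0.0713]
ee_rot: [0.985, -0.041, -0.006, 0.167]
contact_force: [-0.3, -0.1, -4.3]
opening: 0.0225
```

Run:
```python
from h import *
tipnow()
```

```text
t 10.1833 tip s,lat,z mm -10.9 -0.9 13.8 pitch 21.99 yaw 85.27 F [-0.26 -0.12 -4.27] axial -0.14 T [ 0.145  0.039 -0.035]
```

Call:
{"api": "carry_out", "payload": {"rows": [[0.01,0,-0.0003,0.001,0,0,0],[0.01,0,-0.0003,0.001,0,0,0],[0.01,0,-0.0003,0.001,0,0,0]]}}

```text
time: 10.43
eef_pos: [0.5426, -0.1149, 0.0703]
ee_rot: [0.985, -0.041, -0.006, 0.167]
contact_force: [-1.0, -0.2, -3.4]
opening: 0.0228
```

Run:
```python
from h import *
tipnow()
```

```text
t 10.4333 tip s,lat,z mm -10.9 -0.9 12.8 pitch 21.99 yaw 85.27 F [-0.98 -0.2  -3.36] axial -0.28 T [ 0.162 -0.009 -0.025]
```

Call:
{"api": "carry_out", "payload": {"rows": [[0.01,0,-0.0003,0.001,0,0,0],[0.01,0,-0.0003,0.001,0,0,0],[0.01,0,-0.0003,0.001,0,0,0]]}}

```text
time: 10.68
eef_pos: [0.5426, -0.115, 0.0692]
ee_rot: [0.985, -0.041, -0.006, 0.167]
contact_force: [-0.4, -0.2, -3.3]
opening: 0.0226
```

Run:
```python
from h import *
s=arm.get_state();tipnow(s)
R=Ro.from_quat(s["ee_rot"])
w=get("wrist")
Y=[];Z=[]
for r in range(0,200,4):
    X=R.inv().apply(bydepth(w,[[317,r]])[0]-s["eef_pos"]); Y.append(X[1]);Z.append(X[2])
c=np.polyfit(Y,Z,1);print("droop",np.degrees(np.arctan(-c[0])),"Z at y=-.02",np.polyval(c,-.02))
# side: height cues
b=get("side");X=[N+A*-.0109+[0,0,.0118+.006],N+A*-.057+[0,0,.034]]
q=proj(b,X);print(q)
x0,y0=int(q[0][0])-40,int(q[0][1])-40
c=cv2.convertScaleAbs(cv2.resize(b["pixels"][y0:y0+70,x0:x0+80],None,fx=8,fy=8,interpolation=cv2.INTER_CUBIC),alpha=1.6)
for k in q: cv2.circle(c,tuple(int(v) for v in (k-[x0,y0]+.5)*8),4,(0,0,255),1)
cv2.imwrite("pics/s6.png",c)
```

```text
t 10.6833 tip s,lat,z mm -11.0 -0.9 11.7 pitch 21.99 yaw 85.27 F [-0.44 -0.18 -3.26] axial -0.22 T [ 0.179  0.014 -0.028]
droop 0.8576863455041945 Z at y=-.02 -0.03524505489334125
[[300.20836329 263.69733729]
 [310.97418748 244.16480215]]
```

View pics/s6.png

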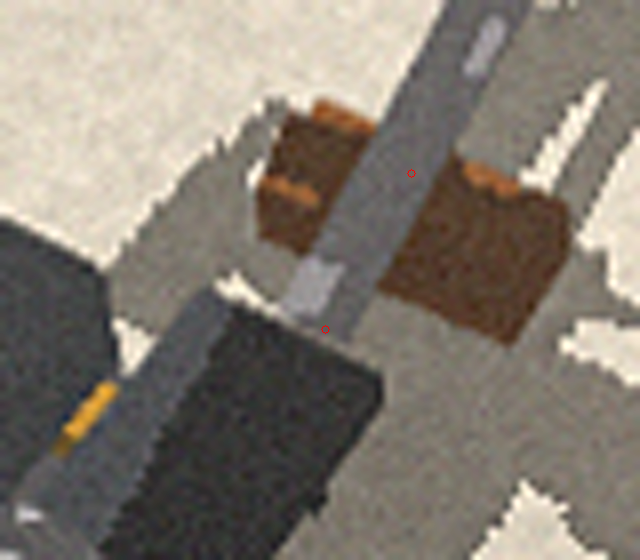

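The wrist depth shows the droop has fallen to 0.9°. The bar now lies lightly on the ridge and pivots slightly in the grip, with the tip just ahead of the nose at s6 px (325,310). I'll update the model and set the pitch to 22°.

```bash
sed -i 's/DR=np.radians(2.8)/DR=np.radians(0.86)/; s/-.0295+.21/-.0292+.21/' h.py
cat >> h.py <<'E'
def droop(s):
    R=Ro.from_quat(s["ee_rot"]); w=get("wrist"); r=np.arange(0,200,3); p=np.c_[np.full(len(r),317),r]
    X=R.inv().apply(bydepth(w,p)-s["eef_pos"]); c=np.polyfit(X[:,1],X[:,2],1)
    d=np.arctan(-c[0]); zb=np.polyval(c,-.02)+.006
    t=R.apply([-.0007,-.0205-.21*np.cos(d),zb+.21*np.sin(d)])+s["eef_pos"]
    u=R.apply([0,-np.cos(d),np.sin(d)]); pit=-np.arcsin(u[2]); S=(t-N)@A
    print("droop",np.degrees(d).round(2),"true pitch",np.degrees(pit).round(2),"tip s,z",(S*1e3).round(1),(t[2]*1e3).round(1),"under@ridge",((t[2]+(S+.057)*np.tan(pit))*1e3).round(1),"top@edge",((t[2]+S*np.tan(pit)+.006/np.cos(pit))*1e3).round(1))
E
python3 - <<'E'
from h import *
s=arm.get_state();tipnow(s);droop(s)
tipgoal(-.011,.0157,22.3,st=s)
E
```

```text
t 10.7833 tip s,lat,z mm -8.5 -1.0 18.1 pitch 20.05 yaw 85.27 F [ 0.83  0.17 -3.16] axial 0.24 T [ 0.211  0.046 -0.007]
droop 1.13 true pitch 20.31 tip s,z -8.8 17.5 under@ridge 35.3 top@edge 20.6
goal eef [ 0.5417 -0.1152  0.0757] shift [-0.0009  0.0024 -0.006 ] rot [-0.0393 -0.0008 -0.0005]
```

Call:
{"api": "carry_out", "payload": {"rows": [[0.01,0,0.001,-0.002,-0.013,0,0],[0.01,0,0.002,-0.004,-0.026,0,0],[0.01,0,0.0024,-0.0055,-0.039,0,0],[0.01,0,0.0024,-0.0055,-0.039,0,0],[0.01,0,0.0024,-0.0055,-0.039,0,0]]}}

```text
time: 11.25
eef_pos: [0.5427, -0.115, 0.0753]
ee_rot: [0.982, -0.04, -0.007, 0.186]
contact_force: [-0.8, 0.6, -2.3]
opening: 0.0228
```

Run:
```python
from h import *
s=arm.get_state();tipnow(s);droop(s)
```

```text
t 11.25 tip s,lat,z mm -10.7 -0.9 15.3 pitch 22.29 yaw 85.32 F [-0.78  0.57 -2.31] axial 0.5 T [0.379 0.023 0.037]
droop 1.05 true pitch 22.48 tip s,z -10.7 15.5 under@ridge 34.7 top@edge 17.6
```

Call:
{"api": "carry_out", "payload": {"rows": [[0.01,0,-0.003,0.0006,0.004,0,0],[0.01,0,-0.006,0.0012,0.008,0,0],[0.01,0,-0.009,0.0016,0.01,0,0],[0.01,0,-0.012,0.0017,0.01,0,0],[0.01,0,-0.015,0.0017,0.01,0,0],[0.01,0,-0.018,0.0018,0.01,0,0],[0.01,0,-0.018,0.0018,0.01,0,0]]}}

```text
time: 11.88
eef_pos: [0.5438, -0.0987, 0.0666]
ee_rot: [0.983, -0.04, -0.007, 0.181]
contact_force: [0.1, -0.0, -3.2]
opening: 0.022
```

Run:
```python
from h import *
s=arm.get_state();tipnow(s);droop(s)
```

```text
t 11.8833 tip s,lat,z mm 6.2 -0.7 9.0 pitch 21.68 yaw 85.3 F [ 0.05 -0.   -3.16] axial 0.0 T [ 0.348 -0.033  0.023]
droop 0.27 true pitch 21.1 tip s,z 8.0 13.7 under@ridge 38.8 top@edge 23.2
```

Run:
```python
t=open('h.py').read()
t=t.replace('r=np.arange(0,200,3); p=np.c_[np.full(len(r),317),r]','cc,rr=np.meshgrid(np.arange(312,324),np.arange(0,195,2)); p=np.c_[cc.ravel(),rr.ravel()]')
t=t.replace("c=np.polyfit(X[:,1],X[:,2],1)\n    d=","c=np.polyfit(X[:,1],X[:,2],1); e=X[:,2]-np.polyval(c,X[:,1]); k=abs(e-np.median(e))<.003; c=np.polyfit(X[k,1],X[k,2],1); print(k.mean().round(2),e.std().round(4),X[:,0].min().round(3),X[:,1].max().round(3),end=' ')\n    d=")
open('h.py','w').write(t)
from h import *
s=arm.get_state()
for i in range(3): droop(arm.get_state())
tipnow()
```

```text
0.99 0.0141 -0.003 -0.029 droop 0.98 true pitch 21.81 tip s,z 6.2 9.5 under@ridge 34.7 top@edge 18.4
1.0 0.0119 -0.003 -0.029 droop 0.98 true pitch 21.82 tip s,z 6.0 9.5 under@ridge 34.7 top@edge 18.4
1.0 0.0107 -0.003 -0.028 droop 0.94 true pitch 21.78 tip s,z 5.9 9.7 under@ridge 34.8 top@edge 18.5
t 12.0833 tip s,lat,z mm 5.6 -0.9 9.3 pitch 21.71 yaw 85.27 F [-0.24  1.79 -3.27] axial 1.76 T [ 0.364  0.096 -0.014]
```

The model is now consistent: true pitch 21.8°, bar at the ridge 34.7 mm, bar top at the nose edge 18.4 mm. Advancing to feel for the rib.

Call:
{"api": "carry_out", "payload": {"rows": [[0.01,0,-0.002,0,0,0,0],[0.01,0,-0.004,0.0001,0,0,0],[0.01,0,-0.006,0.0001,0,0,0],[0.01,0,-0.006,0.0001,0,0,0]]}}

```text
time: 12.42
eef_pos: [0.5444, -0.0935, 0.0646]
ee_rot: [0.983, -0.04, -0.007, 0.181]
contact_force: [-0.1, 0.6, -2.7]
opening: 0.0226
```

Call:
{"api": "carry_out", "payload": {"rows": [[0.01,0,-0.0005,0,0,0,0],[0.01,0,-0.001,0,0,0,0],[0.01,0,-0.001,0,0,0,0]]}}

```text
time: 12.67
eef_pos: [0.5444, -0.0929, 0.0644]
ee_rot: [0.983, -0.04, -0.007, 0.181]
contact_force: [0.5, -0.0, -2.7]
opening: 0.0223
```

Call:
{"api": "carry_out", "payload": {"rows": [[0.01,0,-0.0005,0,0,0,0],[0.01,0,-0.001,0,0,0,0],[0.01,0,-0.001,0,0,0,0]]}}

```text
time: 12.92
eef_pos: [0.5445, -0.092, 0.064]
ee_rot: [0.983, -0.04, -0.007, 0.181]
contact_force: [-0.4, 0.1, -3.6]
opening: 0.0227
```

Call:
{"api": "carry_out", "payload": {"rows": [[0.01,0,-0.0005,0,0,0,0],[0.01,0,-0.001,0,0,0,0],[0.01,0,-0.001,0,0,0,0]]}}

```text
time: 13.17
eef_pos: [0.5446, -0.091, 0.0637]
ee_rot: [0.983, -0.04, -0.007, 0.181]
contact_force: [0.0, 0.3, -2.1]
opening: 0.0225
```

Run:
```python
from h import *
s=arm.get_state();tipnow(s);droop(s)
```

```text
t 13.1667 tip s,lat,z mm 14.0 -0.9 6.0 pitch 21.71 yaw 85.27 F [ 0.01  0.35 -2.07] axial 0.35 T [ 0.214 -0.025 -0.01 ]
0.99 0.0131 -0.003 -0.029 droop 1.02 true pitch 21.87 tip s,z 14.0 6.2 under@ridge 34.7 top@edge 18.3
```

Call:
{"api": "carry_out", "payload": {"rows": [[0.01,0,-0.0005,0,0,0,0],[0.01,0,-0.001,0,0,0,0],[0.01,0,-0.001,0,0,0,0]]}}

```text
time: 13.47
eef_pos: [0.5447, -0.0901, 0.0633]
ee_rot: [0.983, -0.04, -0.007, 0.181]
contact_force: [0.5, 0.3, -3.1]
opening: 0.0224
```

Call:
{"api": "carry_out", "payload": {"rows": [[0.01,0,-0.0005,0,0,0,0],[0.01,0,-0.001,0,0,0,0],[0.01,0,-0.001,0,0,0,0]]}}

```text
time: 13.72
eef_pos: [0.5447, -0.0891, 0.0629]
ee_rot: [0.983, -0.04, -0.007, 0.181]
contact_force: [-0.2, 0.2, -3.3]
opening: 0.0225
```

Call:
{"api": "carry_out", "payload": {"rows": [[0.01,0,-0.0005,0,0,0,0],[0.01,0,-0.001,0,0,0,0],[0.01,0,-0.001,0,0,0,0]]}}

```text
time: 13.97
eef_pos: [0.5448, -0.0882, 0.0626]
ee_rot: [0.983, -0.04, -0.007, 0.181]
contact_force: [0.1, 0.4, -1.6]
opening: 0.0225
```

Run:
```python
from h import *
s=arm.get_state();tipnow(s)
```

```text
t 13.9667 tip s,lat,z mm 16.8 -0.9 4.9 pitch 21.71 yaw 85.27 F [ 0.05  0.4  -1.56] axial 0.4 T [0.225 0.041 0.016]
```

Call:
{"api": "carry_out", "payload": {"rows": [[0.01,0,-0.0005,0,0,0,0],[0.01,0,-0.001,0,0,0,0],[0.01,0,-0.001,0,0,0,0]]}}

```text
time: 14.22
eef_pos: [0.5449, -0.0873, 0.0623]
ee_rot: [0.983, -0.04, -0.007, 0.181]
contact_force: [-0.5, -0.1, -3.1]
opening: 0.0227
```

Call:
{"api": "carry_out", "payload": {"rows": [[0.01,0,-0.0005,0,0,0,0],[0.01,0,-0.001,0,0,0,0],[0.01,0,-0.001,0,0,0,0]]}}

```text
time: 14.47
eef_pos: [0.545, -0.0864, 0.0619]
ee_rot: [0.983, -0.04, -0.007, 0.181]
contact_force: [0.4, -0.5, -3.4]
opening: 0.0224
```

Run:
```python
from h import *
s=arm.get_state();tipnow(s)
```

```text
t 14.4667 tip s,lat,z mm 18.6 -1.0 4.2 pitch 21.71 yaw 85.27 F [ 0.38 -0.47 -3.43] axial -0.43 T [ 0.226 -0.006  0.061]
```

Call:
{"api": "carry_out", "payload": {"rows": [[0.01,0,-0.0004,0,0,0,0],[0.01,0,-0.0008,0,0,0,0],[0.01,0,-0.0008,0,0,0,0]]}}

```text
time: 14.72
eef_pos: [0.545, -0.0856, 0.0616]
ee_rot: [0.983, -0.04, -0.007, 0.181]
contact_force: [1.2, 0.4, -2.5]
opening: 0.0222
```

Call:
{"api": "carry_out", "payload": {"rows": [[0.01,0,-0.0004,0,0,0,0],[0.01,0,-0.0008,0,0,0,0],[0.01,0,-0.0008,0,0,0,0]]}}

```text
time: 14.97
eef_pos: [0.5451, -0.0849, 0.0613]
ee_rot: [0.983, -0.04, -0.007, 0.181]
contact_force: [0.1, 0.0, -1.7]
opening: 0.0222
```

Run:
```python
from h import *
s=arm.get_state();tipnow(s)
```

```text
t 14.9667 tip s,lat,z mm 20.1 -1.0 3.7 pitch 21.71 yaw 85.27 F [ 0.1   0.04 -1.67] axial 0.05 T [0.166 0.03  0.006]
```

Call:
{"api": "carry_out", "payload": {"rows": [[0.01,0,-0.0004,0,0,0,0],[0.01,0,-0.0008,0,0,0,0],[0.01,0,-0.0008,0,0,0,0]]}}

```text
time: 15.22
eef_pos: [0.5451, -0.0841, 0.061]
ee_rot: [0.983, -0.04, -0.007, 0.181]
contact_force: [0.2, 0.4, -1.6]
opening: 0.0226
```

Call:
{"api": "carry_out", "payload": {"rows": [[0.01,0,-0.0004,0,0,0,0],[0.01,0,-0.0008,0,0,0,0],[0.01,0,-0.0008,0,0,0,0]]}}

```text
time: 15.47
eef_pos: [0.5452, -0.0834, 0.0607]
ee_rot: [0.983, -0.04, -0.007, 0.181]
contact_force: [0.7, 0.1, -3.4]
opening: 0.0223
```

Run:
```python
from h import *
s=arm.get_state();tipnow(s);droop(s)
```

```text
t 15.4667 tip s,lat,z mm 21.6 -0.9 3.1 pitch 21.71 yaw 85.27 F [ 0.67  0.1  -3.4 ] axial 0.15 T [ 0.192 -0.008 -0.031]
1.0 0.0054 -0.003 -0.029 droop 1.0 true pitch 21.86 tip s,z 21.7 3.2 under@ridge 34.8 top@edge 18.4
```

Call:
{"api": "carry_out", "payload": {"rows": [[0.01,0,-0.0004,0,0,0,0],[0.01,0,-0.0008,0,0,0,0],[0.01,0,-0.0008,0,0,0,0]]}}

```text
time: 15.77
eef_pos: [0.5453, -0.0827, 0.0605]
ee_rot: [0.983, -0.04, -0.007, 0.181]
contact_force: [1.0, 0.4, -2.2]
opening: 0.0219
```

Call:
{"api": "carry_out", "payload": {"rows": [[0.01,0,-0.0004,0,0,0,0],[0.01,0,-0.0008,0,0,0,0],[0.01,0,-0.0008,0,0,0,0]]}}

```text
time: 16.02
eef_pos: [0.5453, -0.0819, 0.0602]
ee_rot: [0.983, -0.04, -0.007, 0.181]
contact_force: [-0.2, 0.2, -3.4]
opening: 0.0227
```

Run:
```python
from h import *
s=arm.get_state();tipnow(s)
```

```text
t 16.0167 tip s,lat,z mm 23.1 -0.9 2.5 pitch 21.71 yaw 85.28 F [-0.23  0.22 -3.36] axial 0.2 T [ 0.192  0.032 -0.025]
```

Call:
{"api": "carry_out", "payload": {"rows": [[0.01,0,-0.0004,0,0,0,0],[0.01,0,-0.0008,0,0,0,0],[0.01,0,-0.0008,0,0,0,0]]}}

```text
time: 16.27
eef_pos: [0.5454, -0.0811, 0.0599]
ee_rot: [0.983, -0.04, -0.007, 0.181]
contact_force: [-0.6, 0.2, -1.8]
opening: 0.0224
```

Call:
{"api": "carry_out", "payload": {"rows": [[0.01,0,-0.0004,0,0,0,0],[0.01,0,-0.0008,0,0,0,0],[0.01,0,-0.0008,0,0,0,0]]}}

```text
time: 16.52
eef_pos: [0.5454, -0.0804, 0.0596]
ee_rot: [0.983, -0.04, -0.007, 0.181]
contact_force: [-0.2, 0.3, -3.1]
opening: 0.0226
```

Run:
```python
from h import *
s=arm.get_state();tipnow(s);droop(s)
w=load("wrist");p=w["pixels"][180:240,317].max(1);r=180+np.argmax(np.diff(p.astype(int)));R=Ro.from_quat(s["ee_rot"])
r=180+np.argmin(np.diff(p.astype(int)));print("sleeve edge row",r,R.inv().apply(bydepth(w,[[317,r-1],[317,r+2]])-s["eef_pos"]).round(4))
```

```text
t 16.5167 tip s,lat,z mm 24.6 -0.9 1.9 pitch 21.71 yaw 85.28 F [-0.22  0.26 -3.14] axial 0.24 T [0.223 0.03  0.002]
1.0 0.0107 -0.003 -0.029 droop 1.08 true pitch 21.93 tip s,z 24.6 1.9 under@ridge 34.7 top@edge 18.2
sleeve edge row 210 [[-0.0004 -0.0202 -0.0362]
 [-0.0004 -0.0198 -0.0399]]
```

Call:
{"api": "carry_out", "payload": {"rows": [[0.01,0,-0.0004,0.0005,0.0035,0,0],[0.01,0,-0.0008,0.001,0.007,0,0],[0.01,0,-0.0008,0.001,0.007,0,0]]}}

```text
time: 16.82
eef_pos: [0.5455, -0.0803, 0.0585]
ee_rot: [0.983, -0.041, -0.007, 0.177]
contact_force: [-0.0, -1.6, -1.5]
opening: 0.0223
```

Call:
{"api": "carry_out", "payload": {"rows": [[0.01,0,-0.0004,0,0,0,0],[0.01,0,-0.0008,0,0,0,0],[0.01,0,-0.0008,0,0,0,0]]}}

```text
time: 17.07
eef_pos: [0.5455, -0.0801, 0.0585]
ee_rot: [0.983, -0.04, -0.007, 0.178]
contact_force: [0.3, -2.6, -1.2]
opening: 0.0225
```

Run:
```python
from h import *
s=arm.get_state();tipnow(s)
```

```text
t 17.0667 tip s,lat,z mm 25.2 -0.9 2.0 pitch 21.4 yaw 85.29 F [ 0.29 -2.61 -1.15] axial -2.58 T [-0.387  0.106  0.016]
```

The bar has met the rib: axial force −2.6 N, motion stalled, and the moment fits a push-back at the tip. Pressing a little more firmly.

Call:
{"api": "carry_out", "payload": {"rows": [[0.01,0,-0.0004,0,0,0,0],[0.01,0,-0.0008,0,0,0,0],[0.01,0,-0.0008,0,0,0,0]]}}

```text
time: 17.32
eef_pos: [0.5455, -0.08, 0.0585]
ee_rot: [0.983, -0.04, -0.007, 0.179]
contact_force: [0.3, -5.5, -0.2]
opening: 0.0226
```

Call:
{"api": "carry_out", "payload": {"rows": [[0.01,0,-0.0004,0,0,0,0],[0.01,0,-0.0008,0,0,0,0],[0.01,0,-0.0008,0,0,0,0]]}}

```text
time: 17.57
eef_pos: [0.5456, -0.0799, 0.0585]
ee_rot: [0.983, -0.04, -0.007, 0.179]
contact_force: [-1.0, -7.6, -0.5]
opening: 0.0226
```

Run:
```python
from h import *
s=arm.get_state();tipnow(s);droop(s)
```

```text
t 17.5667 tip s,lat,z mm 25.2 -0.8 1.4 pitch 21.54 yaw 85.32 F [-0.98 -7.56 -0.51] axial -7.62 T [-1.316  0.204 -0.056]
1.0 0.0076 -0.003 -0.029 droop 0.95 true pitch 21.64 tip s,z 25.4 2.0 under@ridge 34.7 top@edge 18.5
```

Call:
{"api": "carry_out", "payload": {"rows": [[0.01,0,-0.0004,0,0,0,0],[0.01,0,-0.0008,0,0,0,0],[0.01,0,-0.0008,0,0,0,0],[0.01,0,-0.0008,0,0,0,0]]}}

```text
time: 17.95
eef_pos: [0.5456, -0.0799, 0.0585]
ee_rot: [0.983, -0.04, -0.007, 0.18]
contact_force: [-0.7, -8.7, 0.3]
opening: 0.0225
```

Call:
{"api": "carry_out", "payload": {"rows": [[0.01,0,0.001,0,0,0,0],[0.01,0,0.002,0,0,0,0],[0.01,0,0.003,0,0,0,0],[0.01,0,0.003,0,0,0,0]]}}

```text
time: 18.28
eef_pos: [0.5455, -0.08, 0.0584]
ee_rot: [0.983, -0.041, -0.007, 0.177]
contact_force: [-1.1, -3.6, -1.3]
opening: 0.0226
```

```bash
cat >> h.py <<'E'
def lever(th,l,st=None):
    t=np.radians(th); s=-.057+.008*np.sin(t)+l*np.cos(t); z=.026+.008*np.cos(t)-l*np.sin(t)
    print("lever",th,end=" "); return tipgoal(s,z,th,-.0009,st)
E
sed -i 's/DR=np.radians(0.86)/DR=np.radians(1.0)/' h.py
python3 - <<'E'
from h import *
s=arm.get_state();tipnow(s);droop(s)
for th in (21.6,18,15,12,10,8,6): lever(th,.0845-.001*(21.6-th)/15,s)
E
```

```text
t 18.2833 tip s,lat,z mm 25.2 -1.0 1.8 pitch 21.45 yaw 85.26 F [-1.13 -3.64 -1.31] axial -3.72 T [-0.47   0.122  0.018]
1.0 0.0076 -0.003 -0.029 droop 1.14 true pitch 21.59 tip s,z 25.3 2.1 under@ridge 34.6 top@edge 18.5
lever 21.6 goal eef [ 0.5455 -0.0806  0.0595] shift [ 0.      0.0009 -0.0008] rot [-0.0026 -0.0009 -0.0006]
lever 18 goal eef [ 0.5453 -0.0826  0.0505] shift [ 0.     -0.0003  0.0083] rot [ 0.0603 -0.0009 -0.0006]
lever 15 goal eef [ 0.5452 -0.0839  0.0429] shift [-0.     -0.0018  0.0159] rot [ 0.1126 -0.0009 -0.0006]
lever 12 goal eef [ 0.5451 -0.0848  0.0353] shift [-0.     -0.0036  0.0233] rot [ 0.165  -0.0009 -0.0006]
lever 10 goal eef [ 0.5451 -0.0851  0.0302] shift [-0.     -0.0051  0.0283] rot [ 0.1999 -0.0009 -0.0006]
lever 8 goal eef [ 0.5451 -0.0853  0.025 ] shift [-0.     -0.0067  0.0331] rot [ 0.2348 -0.0009 -0.0005]
lever 6 goal eef [ 0.5451 -0.0853  0.0199] shift [-0.     -0.0085  0.038 ] rot [ 0.2697 -0.0009 -0.0005]
```

Call:
{"api": "carry_out", "payload": {"rows": [[0.01,0,0.0015,0.0008,0.006,0,0],[0.01,0,0.0015,0.0028,0.02,0,0],[0.01,0,0.0014,0.0055,0.04,0,0],[0.01,0,0.0012,0.0083,0.06,0,0],[0.01,0,0.0012,0.0083,0.06,0,0],[0.01,0,0.0012,0.0083,0.06,0,0]]}}

```text
time: 18.83
eef_pos: [0.5455, -0.0823, 0.0506]
ee_rot: [0.988, -0.042, -0.005, 0.145]
contact_force: [-0.3, 5.1, 0.1]
opening: 0.0223
```

Run:
```python
from h import *
s=arm.get_state();tipnow(s);droop(s)
for th in (15,12): lever(th,.0845-.001*(21.6-th)/15,s)
```

```text
t 18.8333 tip s,lat,z mm 26.2 -1.7 8.7 pitch 17.72 yaw 85.14 F [-0.34  5.09  0.12] axial 5.04 T [1.008 0.042 0.032]
0.99 0.0152 -0.003 -0.029 droop 1.78 true pitch 18.5 tip s,z 25.5 6.7 under@ridge 34.3 top@edge 21.6
lever 15 goal eef [ 0.5452 -0.0839  0.0429] shift [-0.0002 -0.0006  0.0078] rot [ 0.0475 -0.0015 -0.0026]
lever 12 goal eef [ 0.5451 -0.0848  0.0353] shift [-0.0002 -0.002   0.0154] rot [ 0.0998 -0.0016 -0.0026]
```

Call:
{"api": "carry_out", "payload": {"rows": [[0.01,0,-0.0003,0.0026,0.016,0,0],[0.01,0,-0.0006,0.0052,0.032,0,0],[0.01,0,-0.001,0.0078,0.0475,0,0],[0.01,0,-0.001,0.0078,0.0475,0,0],[0.01,0,-0.001,0.0078,0.0475,0,0]]}}

```text
time: 19.3
eef_pos: [0.5459, -0.0831, 0.0439]
ee_rot: [0.992, -0.042, -0.003, 0.122]
contact_force: [-0.3, 7.6, 5.1]
opening: 0.0224
```

Run:
```python
from h import *
s=arm.get_state();tipnow(s);droop(s)
for th in (12,10): lever(th,.0845-.001*(21.6-th)/15,s)
im=get("top"); k=np.array([251,158]); e=proj(im,[[.6783,.1547,.022]])[0]; print(e, im["depth"][150:168:3,240:262:4].round(2))
```

```text
t 19.3 tip s,lat,z mm 27.1 -2.2 13.0 pitch 14.98 yaw 85.12 F [-0.29  7.58  5.06] axial 7.53 T [1.182 0.194 0.056]
1.0 0.0093 -0.003 -0.029 droop 1.93 true pitch 15.91 tip s,z 26.3 10.4 under@ridge 34.1 top@edge 24.1
lever 12 goal eef [ 0.5451 -0.0848  0.0353] shift [-0.0007 -0.0004  0.0087] rot [ 0.052  -0.003  -0.0029]
lever 10 goal eef [ 0.5451 -0.0851  0.0302] shift [-0.0007 -0.0013  0.0138] rot [ 0.0869 -0.003  -0.0029]
[251.04134111 158.52266563] [[0.6  0.6  0.6  0.6  0.6  0.6 ]
 [0.   0.6  0.6  0.6  0.6  0.6 ]
 [0.6  0.6  0.6  0.6  0.6  0.6 ]
 [0.6  0.6  0.6  0.6  0.6  0.59]
 [0.6  0.6  0.6  0.6  0.59 0.59]
 [0.6  0.6  0.6  0.6  0.6  0.6 ]]
```

Call:
{"api": "carry_out", "payload": {"rows": [[0.01,0,-0.0004,0.003,0.018,0,0],[0.01,0,-0.0008,0.006,0.036,0,0],[0.01,0,-0.0012,0.0087,0.052,0,0],[0.01,0,-0.0012,0.0087,0.052,0,0],[0.01,0,-0.0012,0.0087,0.052,0,0]]}}

```text
time: 19.82
eef_pos: [0.5462, -0.0844, 0.0354]
ee_rot: [0.994, -0.042, -0.002, 0.096]
contact_force: [0.2, 8.0, 4.9]
opening: 0.023
```

Run:
```python
from h import *
s=arm.get_state();tipnow(s);droop(s)
for th in (10,8): lever(th,.0845-.001*(21.6-th)/15,s)
```

```text
t 19.8167 tip s,lat,z mm 27.1 -2.5 16.4 pitch 12.03 yaw 85.13 F [0.19 7.97 4.94] axial 7.96 T [1.154 0.086 0.1  ]
1.0 0.0107 -0.003 -0.029 droop 1.53 true pitch 12.57 tip s,z 26.8 15.4 under@ridge 34.0 top@edge 27.5
lever 10 goal eef [ 0.5451 -0.0851  0.0302] shift [-0.0011 -0.0002  0.0053] rot [ 0.0355 -0.0037 -0.0027]
lever 8 goal eef [ 0.5451 -0.0853  0.025 ] shift [-0.0011 -0.001   0.0104] rot [ 0.0704 -0.0038 -0.0026]
```

The top view is still blocked, but the side camera's depth can give both the nose rise and the bolt-top height relative to the nose. The baseline is the pre-lift side image.

```bash
cp side.pkl side_base.pkl
cat >> h.py <<'E'
def nose(b):
    "mean z of nose top at several s (lat +10..+24), side camera"
    out=[]
    for s in np.arange(.008,.05,.004):
        for lat in np.arange(-.022,.023,.004): out.append(N+A*s+L*lat+[0,0,.036])
    q=proj(b,out).round().astype(int); X=bydepth(b,q); k=(X[:,2]>.028)&(X[:,2]<.06)
    X=X[k]; S=(X-N)@A; c=np.polyfit(S,X[:,2],1); 
    return k.sum(),(np.polyval(c,0)*1e3).round(2),np.degrees(np.arctan(c[0])).round(2),(X[:,2].mean()*1e3).round(2),S.mean()*1e3
def gold(b):
    h=cv2.cvtColor(b["pixels"],cv2.COLOR_BGR2HSV); m=((h[...,0]>12)&(h[...,0]<30)&(h[...,1]>130)&(h[...,2]>60))
    m[:250]=0;m[300:]=0;m[:,:255]=0;m[:,290:]=0
    r,c=np.where(m); X=bydepth(b,np.c_[c,r])
    return len(r),c.min(),c.max(),r.min(),r.max(),((X-N)@A*1e3).round(0),((X-N)@L*1e3).round(0),(X[:,2]*1e3).round(1),np.median(X[:,2])*1e3
E
python3 - <<'E'
from h import *
b=pickle.load(open("side_base.pkl","rb"));print("base",nose(b));print(gold(b))
n=get("side");print("now",nose(n));print(gold(n))
E
```

```text
base (np.int64(132), np.float64(34.16), np.float64(0.35), np.float64(34.33), np.float64(27.048729582155026))
(21, np.int64(267), np.int64(273), np.int64(271), np.int64(279), array([41., 39., 45., 43., 42., 45., 44., 50., 48., 50., 51., 51., 49.,
       56., 54., 53., 58., 58., 55., 56., 56.]), array([-37., -35., -36., -35., -33., -36., -34., -35., -34., -29., -37.,
       -35., -34., -36., -35., -33., -35., -32., -40., -37., -40.]), array([29.2, 28.3, 31.1, 30.6, 29.8, 28.6, 28.5, 30.8, 29.1, 35.8, 28.3,
       29.4, 27.3, 31.2, 29.6, 30.3, 31.1, 32.6, 20.1, 24. , 17.9]), np.float64(29.411971934221626))
now (np.int64(130), np.float64(40.82), np.float64(-1.96), np.float64(39.79), np.float64(29.988150825766628))
(15, np.int64(267), np.int64(273), np.int64(271), np.int64(278), array([41., 41., 46., 45., 42., 47., 46., 50., 49., 52., 49., 54., 54.,
       56., 57.]), array([-37., -34., -38., -36., -35., -37., -35., -38., -36., -36., -37.,
       -38., -35., -36., -39.]), array([29.1, 31.2, 32. , 31. , 28.8, 30.4, 30.2, 29.5, 28.8, 29.7, 25.3,
       27.3, 28.8, 28. , 22.2]), np.float64(29.14338043400011))
```

The nose has risen 6.6 mm and the bolt top is at about 29.4 mm, so it needs roughly 12.2 mm of rise at the edge. Going on to about 10, then 13.

Call:
{"api": "carry_out", "payload": {"rows": [[0.01,-0.0003,-0.0003,0.0026,0.0175,0,0],[0.01,-0.0006,-0.0006,0.0052,0.035,0,0],[0.01,-0.0008,-0.0009,0.0078,0.053,0,0],[0.01,-0.0008,-0.0012,0.0104,0.07,0,0],[0.01,-0.0008,-0.0012,0.0104,0.07,0,0],[0.01,-0.0008,-0.0012,0.0104,0.07,0,0]]}}

```text
time: 20.42
eef_pos: [0.5458, -0.0844, 0.0249]
ee_rot: [0.997, -0.043, -0.0, 0.06]
contact_force: [0.1, 8.9, 4.8]
opening: 0.0227
```

Run:
```python
from h import *
s=arm.get_state();tipnow(s);droop(s);n=get("side");print("now",nose(n),gold(n)[0],gold(n)[-1])
for th in (7,6,5): lever(th,.0845-.001*(21.6-th)/15,s)
```

```text
t 20.4167 tip s,lat,z mm 27.9 -2.2 22.5 pitch 7.93 yaw 85.09 F [0.06 8.91 4.78] axial 8.88 T [ 1.598 -0.133  0.116]
1.0 0.0093 -0.003 -0.028 droop 1.6 true pitch 8.53 tip s,z 27.7 21.3 under@ridge 34.0 top@edge 31.5
now (np.int64(132), np.float64(44.83), np.float64(-2.39), np.float64(43.5), np.float64(32.121211776653794)) 11 28.97922913405648
lever 7 goal eef [ 0.5451 -0.0853  0.0225] shift [-0.0006  0.0007  0.0026] rot [ 0.0162 -0.0044 -0.0035]
lever 6 goal eef [ 0.5451 -0.0853  0.0199] shift [-0.0006  0.0004  0.0051] rot [ 0.0337 -0.0044 -0.0035]
lever 5 goal eef [ 0.5451 -0.0853  0.0173] shift [-0.0007  0.      0.0077] rot [ 0.0511 -0.0045 -0.0034]
```

Call:
{"api": "carry_out", "payload": {"rows": [[0.01,-0.0003,0,0.0022,0.014,0,0],[0.01,-0.0005,0,0.0044,0.028,0,0],[0.01,-0.0005,0,0.0062,0.04,0,0],[0.01,-0.0005,0,0.0062,0.04,0,0],[0.01,-0.0005,0,0.0062,0.04,0,0],[0.01,-0.0005,0,0.0062,0.04,0,0],[0.01,-0.0005,0,0.0062,0.04,0,0],[0.01,-0.0005,0,0.0062,0.04,0,0],[0.01,-0.0005,0,0.0062,0.04,0,0]]}}

```text
time: 21.27
eef_pos: [0.5454, -0.0839, 0.0188]
ee_rot: [0.998, -0.043, 0.001, 0.04]
contact_force: [1.4, 11.8, 4.8]
opening: 0.0222
```

Run:
```python
from h import *
s=arm.get_state();tipnow(s);droop(s);n=get("side");print("now",nose(n),gold(n))
im=get("top");print(im["depth"][140:180:4,230:262:4].round(2))
```

```text
t 21.2667 tip s,lat,z mm 28.2 -1.7 25.9 pitch 5.56 yaw 85.09 F [ 1.42 11.8   4.8 ] axial 11.88 T [ 2.093 -0.253  0.076]
1.0 0.0107 -0.003 -0.029 droop 1.49 true pitch 6.05 tip s,z 28.1 25.1 under@ridge 34.1 top@edge 34.1
now (np.int64(132), np.float64(47.39), np.float64(-2.72), np.float64(45.81), np.float64(33.39843125850982)) (8, np.int64(267), np.int64(271), np.int64(271), np.int64(276), array([41., 45., 52., 47., 52., 50., 52., 56.]), array([-39., -38., -30., -38., -39., -38., -39., -38.]), array([28.7, 30.1, 44.7, 29. , 30.9, 29.6, 27.9, 30.1]), np.float64(29.85204487629012))
[[1.12 1.12 1.12 1.12 1.12 1.12 1.12 1.12]
 [1.12 1.11 1.12 1.12 1.11 1.12 1.12 1.11]
 [1.11 1.11 1.11 1.12 1.12 1.11 1.11 1.11]
 [1.11 1.11 1.11 1.11 1.11 1.11 1.11 1.11]
 [1.11 1.11 1.1  1.11 1.11 1.11 1.11 1.11]
 [1.11 1.11 1.11 1.11 1.11 1.11 1.11 1.11]
 [1.11 1.1  1.11 1.1  1.1  1.1  1.11 1.1 ]
 [1.1  1.1  1.1  1.06 1.07 1.07 1.1  1.1 ]
 [1.1  1.1  1.06 1.06 1.06 1.06 1.06 1.1 ]
 [1.1  1.1  1.06 1.06 1.06 1.06 1.06 1.1 ]]
```

The top view of the prop is clear now, so I can check the bolt there.

Run:
```python
from h import *
im=load("top");p=im["pixels"];b=cv2.imread("pics/top0.png")
for n,q in(("base",b),("now",p)):
    c=q[150:195,236:262]; d=(c.max(2)<60); h=cv2.cvtColor(c,cv2.COLOR_BGR2HSV); g=(h[...,1]>120)&(h[...,0]>12)&(h[...,0]<30)
    for nm,m in(("dark",d[:20]),("gold",g)):
        r,k=np.where(m); print(n,nm,len(r),(r+150).tolist(),(k+236).tolist())
```

```text
base dark 22 [157, 157, 157, 157, 157, 157, 158, 158, 158, 158, 158, 158, 158, 159, 159, 159, 159, 159, 159, 159, 160, 160] [248, 249, 250, 251, 252, 253, 248, 249, 250, 251, 252, 253, 254, 248, 249, 250, 251, 252, 253, 254, 253, 254]
base gold 65 [160, 160, 160, 160, 161, 161, 162, 162, 162, 163, 163, 163, 164, 164, 165, 165, 166, 166, 166, 167, 167, 167, 167, 167, 167, 168, 168, 168, 168, 168, 168, 168, 169, 169, 169, 169, 169, 189, 190, 190, 190, 190, 190, 190, 190, 191, 191, 191, 191, 191, 191, 191, 191, 191, 192, 192, 192, 192, 192, 192, 192, 192, 193, 193, 193] [249, 250, 251, 252, 250, 251, 249, 250, 251, 249, 250, 251, 249, 250, 249, 250, 248, 249, 250, 245, 246, 247, 248, 249, 250, 245, 246, 247, 248, 249, 250, 251, 248, 249, 250, 251, 252, 240, 239, 240, 241, 242, 243, 244, 245, 239, 240, 241, 242, 243, 244, 245, 246, 247, 240, 241, 242, 243, 244, 245, 246, 247, 244, 245, 246]
now dark 14 [167, 167, 167, 168, 168, 168, 168, 168, 168, 169, 169, 169, 169, 169] [246, 247, 248, 246, 247, 248, 249, 250, 251, 248, 249, 250, 251, 252]
now gold 22 [189, 190, 190, 190, 190, 190, 190, 190, 191, 191, 191, 191, 191, 191, 191, 191, 191, 192, 192, 192, 192, 192] [240, 239, 240, 241, 242, 243, 244, 245, 239, 240, 241, 242, 243, 244, 245, 246, 247, 243, 244, 245, 246, 247]
```

The knob moved from row 158 to 168 (about 24 mm), so the bolt is fully out. Letting the nose down slowly.

Call:
{"api": "carry_out", "payload": {"rows": [[0.01,0,0,-0.0006,-0.004,0,0],[0.01,0,0,-0.0013,-0.008,0,0],[0.01,0,0,-0.002,-0.013,0,0],[0.01,0,0,-0.0026,-0.017,0,0],[0.01,0,0,-0.0033,-0.021,0,0],[0.01,0,0,-0.004,-0.026,0,0],[0.01,0,0,-0.0046,-0.03,0,0],[0.01,0,0,-0.0053,-0.034,0,0],[0.01,0,0,-0.006,-0.039,0,0],[0.01,0,0,-0.006,-0.039,0,0]]}}

```text
time: 22.25
eef_pos: [0.5442, -0.0849, 0.0237]
ee_rot: [0.997, -0.042, -0.001, 0.061]
contact_force: [1.3, 6.0, -0.6]
opening: 0.0226
```

Run:
```python
from h import *
s=arm.get_state();tipnow(s);droop(s);n=get("side");print("now",nose(n))
```

```text
t 22.25 tip s,lat,z mm 27.2 -0.4 21.1 pitch 7.96 yaw 85.17 F [ 1.34  5.96 -0.58] axial 6.05 T [ 1.195 -0.178 -0.064]
0.99 0.0168 -0.003 -0.029 droop 0.98 true pitch 7.94 tip s,z 27.4 22.4 under@ridge 34.1 top@edge 32.3
now (np.int64(132), np.float64(45.79), np.float64(-2.47), np.float64(44.39), np.float64(32.613230013283534))
```

Call:
{"api": "carry_out", "payload": {"rows": [[0.01,0,0,-0.001,-0.006,0,0],[0.01,0,0,-0.002,-0.013,0,0],[0.01,0,0,-0.003,-0.02,0,0],[0.01,0,0,-0.004,-0.026,0,0],[0.01,0,0,-0.005,-0.033,0,0],[0.01,0,0,-0.006,-0.04,0,0],[0.01,0,0,-0.006,-0.04,0,0]]}}

```text
time: 22.93
eef_pos: [0.5437, -0.0865, 0.03]
ee_rot: [0.996, -0.041, -0.003, 0.083]
contact_force: [0.6, -0.4, -1.1]
opening: 0.0223
```

Run:
```python
from h import *
s=arm.get_state();tipnow(s);droop(s);n=get("side");print("now",nose(n))
```

```text
t 22.9333 tip s,lat,z mm 25.3 0.4 16.9 pitch 10.58 yaw 85.31 F [ 0.6  -0.37 -1.09] axial -0.32 T [-0.045  0.04  -0.018]
0.99 0.0159 -0.003 -0.029 droop 0.57 true pitch 10.14 tip s,z 25.7 19.6 under@ridge 34.4 top@edge 30.3
now (np.int64(131), np.float64(45.74), np.float64(-2.34), np.float64(44.41), np.float64(32.60326325424825))
```

The nose rests on the bolt (rise stays at 11.6 mm) and the bar is unloaded. Opening the gap slightly and drawing the bar out.

Call:
{"api": "carry_out", "payload": {"rows": [[0.01,0,0.0005,-0.002,-0.012,0,0],[0.01,0,0.0015,-0.004,-0.025,0,0],[0.01,0,0.003,-0.006,-0.035,0,0],[0.01,0,0.008,-0.006,-0.035,0,0],[0.01,0,0.016,-0.006,-0.035,0,0],[0.01,0,0.024,-0.006,-0.035,0,0],[0.01,0,0.034,-0.006,-0.035,0,0],[0.01,0,0.044,-0.006,-0.035,0,0],[0.01,0,0.05,-0.006,-0.035,0,0],[0.01,0,0.05,-0.006,-0.035,0,0]]}}

```text
time: 23.87
eef_pos: [0.5397, -0.1368, 0.0445]
ee_rot: [0.994, -0.042, -0.004, 0.101]
contact_force: [0.9, -0.6, -1.9]
opening: 0.0219
```

Run:
```python
from h import *
s=arm.get_state();tipnow(s);droop(s);n=get("side");print("now",nose(n))
F=frame(np.radians(90),0.)
print(move([.48,-.27,.12],F,s), s["qpos"])
```

```text
t 23.8667 tip s,lat,z mm -25.9 -0.2 23.2 pitch 12.61 yaw 85.16 F [ 0.86 -0.58 -1.86] axial -0.5 T [0.072 0.008 0.05 ]
0.99 0.013 -0.003 -0.029 droop 0.13 true pitch 11.74 tip s,z -24.9 27.7 under@ridge 34.3 top@edge 28.6
now (np.int64(132), np.float64(45.88), np.float64(-2.5), np.float64(44.46), np.float64(32.652836779446226))
(array([-0.04815094,  0.15009725, -0.04630096]), array([ 0.20251392,  0.00704871, -0.08391983])) [-0.21937961  0.34229361  1.75820613 -0.23525516  1.02441379 -0.01419794]
```

Call:
{"api": "carry_out", "payload": {"rows": [[0.01,0,0.005,-0.015,0,0,0],[0.01,0,0.02,-0.03,0,0,0],[0.01,0,0.04,-0.045,0,0,0],[0.01,0,0.06,-0.06,0.03,0,0],[0.01,0,0.08,-0.065,0.08,0,0],[0.01,0,0.09,-0.065,0.12,0,0],[0.01,0,0.1,-0.065,0.16,0,0],[0.01,0,0.1,-0.065,0.19,0,0],[0.01,0,0.1,-0.065,0.2,0,0]]}}

```text
time: 24.72
eef_pos: [0.5324, -0.2211, 0.1276]
ee_rot: [0.999, -0.042, 0.0, 0.001]
contact_force: [0.8, 0.6, -3.9]
opening: 0.0226
```

Run:
```python
from h import *
s=arm.get_state();tipnow(s);droop(s)
print(s["eef_pos"],move([.457,-.3035,.05],frame(np.radians(101.9),0.),s))
```

```text
t 24.7167 tip s,lat,z mm -110.8 0.2 152.8 pitch 1.09 yaw 85.17 F [ 0.84  0.56 -3.93] axial 0.62 T [-0.28   0.059  0.011]
0.99 0.0163 -0.003 -0.028 droop 3.13 true pitch 3.21 tip s,z -111.1 145.4 under@ridge 142.4 top@edge 145.2
[ 0.5323865  -0.22108093  0.12761649] (array([-0.06824337,  0.08835353,  0.07769712]), array([ 0.00160101, -0.00053812, -0.29193692]))
```

Call:
{"api": "carry_out", "payload": {"rows": [[0.01,-0.017,0.022,0.015,0.011,0,-0.073],[0.01,-0.034,0.044,0.03,0.022,0,-0.146],[0.01,-0.051,0.066,0.05,0.033,0,-0.219],[0.01,-0.068,0.088,0.07,0.045,0,-0.292],[0.01,-0.068,0.088,0.077,0.045,0,-0.292],[0.01,-0.068,0.088,0.077,0.045,0,-0.292],[0.01,-0.068,0.088,0.077,0.045,0,-0.292]]}}

```text
time: 25.35
eef_pos: [0.458, -0.3005, 0.0506]
ee_rot: [0.994, 0.105, 0.001, -0.022]
contact_force: [0.5, -0.2, -2.7]
opening: 0.0224
```

Run:
```python
from h import *
s=arm.get_state();tipnow(s);droop(s);print(s["eef_pos"])
```

```text
t 25.35 tip s,lat,z mm -207.4 134.3 86.2 pitch -1.51 yaw 102.01 F [ 0.51 -0.2  -2.67] axial -0.16 T [-0.292  0.04  -0.029]
1.0 0.0109 -0.003 -0.029 droop 3.04 true pitch 0.53 tip s,z -207.3 79.0 under@ridge 77.6 top@edge 83.1
[ 0.45798786 -0.30049443  0.0505735 ]
```

Call:
{"api": "carry_out", "payload": {"rows": [[0.01,0,0,0.02,0,0,0],[0.01,0,0,0.04,0,0,0],[0.01,0,0,0.058,0,0,0],[0.01,0,0,0.067,0,0,0],[0.01,0,0,0.071,0,0,0],[0.01,0,0,0.074,0,0,0],[0.01,0,0,0.076,0,0,0],[0.01,0,0,0.076,0,0,0]]}}

```text
time: 26.07
eef_pos: [0.4583, -0.2986, -0.0245]
ee_rot: [0.994, 0.105, 0.002, -0.021]
contact_force: [-0.1, 0.2, -3.1]
opening: 0.0222
```

Call:
{"api": "carry_out", "payload": {"rows": [[0.01,0,0,0.001,0,0,0],[0.01,0,0,0.002,0,0,0],[0.01,0,0,0.002,0,0,0]]}}

```text
time: 26.32
eef_pos: [0.4577, -0.2984, -0.0268]
ee_rot: [0.994, 0.105, 0.001, -0.021]
contact_force: [-0.0, -0.1, -3.1]
opening: 0.0225
```

Run:
```python
from h import *
s=arm.get_state();tipnow(s);droop(s);print(s["eef_pos"])
```

```text
t 26.3167 tip s,lat,z mm -205.3 134.8 8.4 pitch -1.41 yaw 102.02 F [-0.03 -0.12 -3.08] axial -0.12 T [-0.264 -0.068  0.013]
1.0 0.0122 -0.004 -0.029 droop 3.27 true pitch 0.85 tip s,z -205.3 0.6 under@ridge -1.6 top@edge 3.5
[ 0.4577394  -0.29843337 -0.02679386]
```

Call:
{"api": "carry_out", "payload": {"rows": [[0.01,0,0,0.001,0,0,0],[0.01,0,0,0.002,0,0,0],[0.01,0,0,0.002,0,0,0]]}}

```text
time: 26.62
eef_pos: [0.4574, -0.2981, -0.0292]
ee_rot: [0.994, 0.105, 0.001, -0.022]
contact_force: [-0.5, -0.5, -3.4]
opening: 0.0225
```

Call:
{"api": "carry_out", "payload": {"rows": [[0.01,0,0,0.0005,0,0,0],[0.01,0,0,0.001,0,0,0],[0.01,0,0,0.001,0,0,0]]}}

```text
time: 26.87
eef_pos: [0.4575, -0.298, -0.0302]
ee_rot: [0.994, 0.105, 0.001, -0.022]
contact_force: [0.4, 0.4, -2.8]
opening: 0.0224
```

Run:
```python
from h import *
s=arm.get_state();tipnow(s);droop(s);print(s["eef_pos"])
```

```text
t 26.8667 tip s,lat,z mm -204.9 135.1 5.2 pitch -1.45 yaw 102.02 F [ 0.37  0.37 -2.77] axial 0.4 T [-0.267  0.024  0.007]
0.99 0.0153 -0.003 -0.028 droop 2.47 true pitch 0.02 tip s,z -204.9 0.6 under@ridge 0.5 top@edge 6.5
[ 0.45750058 -0.29801941 -0.03019062]
```

Call:
{"api": "carry_out", "payload": {"rows": [[0.01,0,0,0.0005,0,0,0],[0.026,0,0,0.0005,0,0,0],[0.035,0,0,0.0005,0,0,0],[0.05,0,0,0.0005,0,0,0],[0.05,0,0,0.0005,0,0,0],[0.05,0,0,0.0005,0,0,0],[0.05,0,0,0.0005,0,0,0]]}}

```text
time: 27.5
eef_pos: [0.4576, -0.2981, -0.0305]
ee_rot: [0.994, 0.105, 0.001, -0.022]
contact_force: [0.6, -0.2, -0.6]
opening: 0.0499
```

Call:
{"api": "carry_out", "payload": {"rows": [[0.05,0,0,-0.01,0,0,0],[0.05,0,0,-0.04,0,0,0],[0.05,0,0,-0.08,0,0,0],[0.05,0,0,-0.12,0,0,0],[0.05,0,0,-0.16,0,0,0],[0.05,0,0,-0.18,0,0,0],[0.05,0,0,-0.18,0,0,0],[0.05,0,0,-0.18,0,0,0],[0.05,0,0,-0.18,0,0,0]]}}

```text
time: 28.25
eef_pos: [0.4571, -0.3051, 0.1484]
ee_rot: [0.994, 0.105, 0.001, -0.022]
contact_force: [-0.5, 0.2, -0.0]
opening: 0.0501
```

Run:
```python
from h import *
s=arm.get_state();print(s["time"],s["eef_pos"],s["contact_force"],s["opening"])
n=get("side");print("nose",nose(n)); t=get("top"); b=cv2.imread("pics/top0.png")
c=np.vstack([b[140:300,130:350],t["pixels"][140:300,130:350]])
c2=cv2.resize(np.hstack([b[130:300,100:350],t["pixels"][130:300,100:350]]),None,fx=1.6,fy=1.6)
full=cv2.resize(t["pixels"],(480,300)); out=np.zeros((c2.shape[0]+300,800,3),np.uint8); out[:c2.shape[0]]=c2[:,:800]; out[c2.shape[0]:,:480]=full
cv2.imwrite("pics/end.png",cv2.convertScaleAbs(out,alpha=1.5))
h=cv2.cvtColor(t["pixels"],cv2.COLOR_BGR2HSV)
r,k=np.where(t["pixels"][150:172,236:262].max(2)<60);print("knob rows",sorted(set((r+150).tolist())))
# press plate shift: phase correlation on plate area
for (y0,y1,x0,x1) in ((150,245,120,240),(60,130,40,180)):
    print(cv2.phaseCorrelate(cv2.cvtColor(b[y0:y1,x0:x1],6).astype(np.float32),cv2.cvtColor(t["pixels"][y0:y1,x0:x1],6).astype(np.float32)))
```

```text
28.25 [ 0.45708427 -0.30507619  0.14843086] [-0.49378682  0.22824034 -0.0199626 ] 0.05012742088062396
nose (np.int64(132), np.float64(45.89), np.float64(-2.64), np.float64(44.38), np.float64(32.61176860664495))
knob rows [167, 168, 169]
((-1.1055454877747977, -0.06324396857783654), 0.5400176001919641)
((0.021275653493219693, 0.028259740576793035), 0.9472368760609332)
```

View pics/end.png

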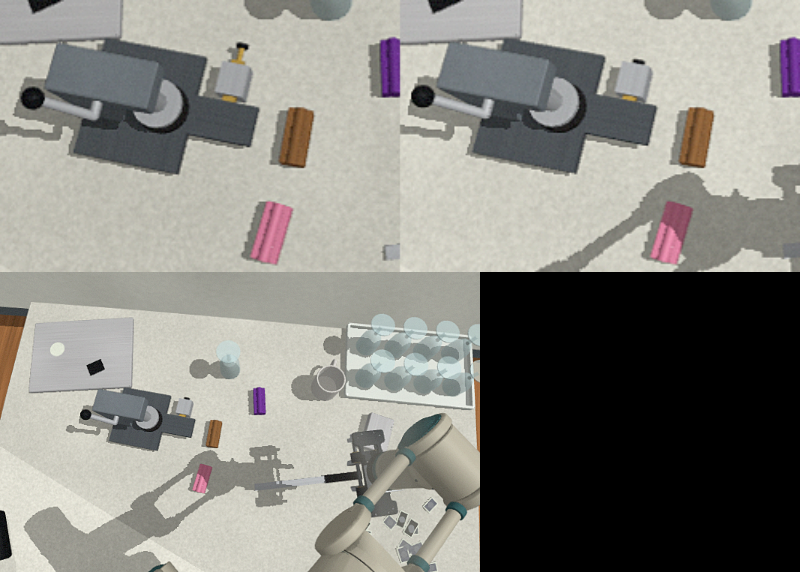

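The final picture shows the knob pulled in against the bracket and the nose propped. The bar lies flat well clear, and the mug, glass and tin are in place.

```bash
python3 -c "
from cell import arm
print(arm.hand_in())"
```

```text
the job is handed in; nothing more can be done
None
```

The nose is propped on the spring bolt, and the bar lies flat on the table clear of the press. I handed the job in at about 28 s of the 72 s allowed.

**What I did:** I gripped the bar by its sleeve and laid it lightly over the block. I pushed the tip under the nose until it met the rib, pressing to about 9 N, then eased off. I levered the front edge of the nose up 13.2 mm and the bolt sprang fully under. Then I lowered the nose gently, drew the bar out and laid it down.

**Last checks:**
- **Bolt:** its knob moved about 24 mm and now sits against the bracket.
- **Nose:** it holds steady about 11.7 mm up, and did not change when the bar was withdrawn or afterwards.
- **Bystanders:** the mug, glass, tin and look-alike blocks appear undisturbed in the final top view.

**What failed or disagreed:**
- **First grasp:** it closed on nothing, because the real fingertips sit about 33 mm behind the reported TCP. I measured this and corrected for it before the second grasp.
- **Rib position:** the rib was felt about 2–3 mm deeper than my camera estimate of the nose edge allowed, which suggests that estimate was a few mm off.
- **Press position:** its image shifted about 1.1 px (roughly 2.5 mm) in the top view. I put this down to the press tilting about 2.5–3° backwards, but I did not measure the heel itself.

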